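Grip a jar in the one-hand worktop clamp

ROBOT

A 7-joint arm with a two-finger parallel gripper is mounted at the origin on a cart in front of the work surface, level with it; the furniture and walls round the work are solid. World frame = base frame: x ahead of the robot, y to its left, z up, the work surface at z = 0. Lengths are in m, angles in rad, forces in N, time in s.
With the tool pointing down it reaches from about 0.425 to 0.875 m from the base axis. Payload 4.7 kg.
Tool frame: the origin (TCP) lies at the very end of the fingers, on their centre line; the grasp point (between the pads) lies 19 mm behind it (grip_point_offset is the distance from the TCP to the grasp point, in m); x points along the fingers, z is the direction in which the jaws open and shut, and the axes are right-handed (so a half turn about x gives the same grasp; the last joint's range is limited). The gripper opens to 87 mm and grips with 3 to 60 N. Pads are 19 mm wide; open, the fingers measure 117 mm over their backs; the gripper's body (75 mm by 190 mm) begins 51 mm behind the grasp point.
Start: joints at [-1.198, 0.321, -0.07, 1.45, 0.023, 1.371, -0.057], TCP at [0.228, 0.609, 0.186] pointing down, gripper open.
Joint ranges: [-2.86, 2.86], [-0.3, 2.09], [-1.38, 1.24], [0.06, 2.45], [-1.56, 4.7], [0.09, 2.05], [-2.69, 2.69]. Speed limits (rad/s): [2.57, 2.57, 3.14, 3.14, 3.14, 3.14, 3.14].

INTERFACE

Orientations are given as a rotation vector (axis times angle).
In Python, from bench import get_state, get_image, calibration, close_job, grip_point_offset gives the robot as it stands.
- The arm moves only by the tool play_rows, never from a script. Its argument "targets" is a list of rows, each an object with "claw": the closure, from 0 (fully open) to 1 (shut); "linear": the shift along the tool's x, y, z as a fraction of full scale, a list of three; "rotation": the turn, a rotation vector about the tool's x, y, z as a fraction of full scale, a list of three. In form: [{"claw": claw, "linear": [x, y, z], "rotation": [wx, wy, wz]}, ...]. A call has 1 to 10 rows; each row shifts and turns the pose as measured when the row begins, along the tool's axes as they then stand; what a row does not reach is not made up. Full scale, the value 1, is 2.5 cm for a shift and 90 degrees for a turn. A row lasts 1/12 s, in which the tool goes at most 41.7 mm and 7.16 degrees, less where a joint would pass 70% of its speed; a pose out of reach is approached as far as the arm can. A call with a number of a shift or a turn outside -1 to 1 is refused whole. A call with a gripper value outside its range is refused whole. The fingers move at their own pace and stop on an object; "newtons" is the grip in N (left out, the last holds). Time passes only in rows, so rows that do not move let the fingers close. It gives the time, the measured TCP pose, the force and the opening at its end, in the units of the state.
- get_state(): the state, without advancing time (a new reading comes with each control period).
- get_image(name): name is "scene" or "top"; returns the picture (400x640x3 uint8, blue, green, red); there is no depth.
- calibration(name): a dict with "fx", "fy", "cx", "cy" (pixels), "rvec" (rotation vector, rad) and "tvec" (3), from world to camera coordinates, as OpenCV has them. Camera axes: x right, y down, z forward; pixel columns grow to the right and rows downward; lengths in m; the calibration is good to about 2 mm. A picture is of the moment at which its call begins. calibration takes no time and is no camera call.
- close_job(): hands the job in, once; it reports no verdict.
The state is a dict: "time": time; "joint_positions": joint angles; "qd": joint speeds; "joint_torque": joint torques, N m; "position": TCP position; "tool_rot": TCP orientation; "ft_force": force on the tool from outside, world axes, zero at the start; "torque": the same for the moment, N m; "grip_width": opening from 0.0 (shut) to 1.0 (fully open).
Only numpy, scipy, OpenCV 4.12 (cv2) and the standard library are available. Lean on these libraries where they do the work, as an engineer would, in place of code of your own. Each camera call takes 0.05 s, during which the arm holds its last target. There are 200 camera calls.

TASK

Stand the squat screw-lid jar upright on the bed of the worktop clamp, between its two jaws, and let go of it. Then pump the clamp's trigger until the sprung pad presses the jar against the fixed jaw and the pad itself is pushed in about half way: pushing it fully in would crack the jar. Finish while still holding the trigger squeezed; move the jaw by its trigger only, and leave the other things on the worktop where they are.

Things in the scene. Friction and masses are not known exactly. Their poses are not given: they have to be found in the camera images.
- jar_center (a point): centre (half-way up) of the jar: squat, round, 50 mm across, 90 mm high, brown contents, white screw lid, about 0.25 kg, loose and upright on the worktop left of the clamp. A taller, slimmer spice jar and a salt shaker stand near it (the three may swap places).
- clamp: the worktop clamp, fixed, 320 mm long; origin under its base. Its +y axis points from the trigger end to the fixed jaw (the pushing direction), x across, z up. In this frame: flat bed, top at z = 10 mm, 70 mm wide, y -10 to +115 mm; ratchet housing 44 mm wide, y -118 to -52 mm, top at z = 70 mm, with the two upright posts on it; the toothed push rod sticks out behind it, below z = 50 mm.
- fixed_jaw_face (a point): middle of the fixed jaw's rubber face (clamp frame y = +95 mm, z = 40 mm), which looks back along the clamp; the jaw is 60 mm wide, its top at z = 76 mm. The jar has to end up pressed against this face.
- bed_top (a point): a point on the top of the bed, 35 mm from the fixed jaw's face and midway across: the middle of the place for the jar's underside
- pad_face (a point): middle of the moving pad's rubber face, 40 mm above the worktop, facing the fixed jaw across the bed (75 to 95 mm from it at the start); the pad is 50 mm wide, z 15 to 65 mm. Its jaw plate behind it tops out at z = 67 mm.
- grip_post (a point): on the front face (towards the jaws) of the fixed grip post, 105 mm above the worktop. The post is upright, 26 mm wide (clamp x), 15 mm thick, and stands from the housing's top (z = 70 mm) to z = 124 mm.
- trigger_back (a point): on the rear face (away from the jaws) of the trigger post, 105 mm above the worktop; the post is as wide and high as the grip post and stands behind it. Over their outer faces the two posts measure 46 mm released, 31 mm fully squeezed. Squeezing them together moves only the trigger, straight along the clamp's +y.
- trigger (a joint): trigger travel in m: 0 released, 0.015 fully squeezed against its stop. A spring of 3 to 4.5 N returns it when let go. It needs about 8 to 25 N in all as the pad loads up.
- jaw (a joint): advance of jaw and push rod in m, 0 to 0.08 (0 to 0.02 at the start). The trigger drives it by a ratchet of 6 mm teeth: after up to 6 mm of idle travel the jaw follows the trigger one to one, so a full stroke from fully released brings 9 to 15 mm, usually 12. When the trigger is let go the jaw stays, or slips back at most one tooth under load. It cannot be drawn back.
- pad (a joint): how far the sprung pad is pushed in towards its jaw, in m: 0 free, 0.024 fully in. Its spring is 0.7 N per mm (about 8 N half way). Any value from 0.004 to 0.020 is a good grip; beyond 0.022 the jar is crushed. Light contact first slides the jar along the bed to the fixed jaw.
- spice_center (a point): centre of a spice jar, 46 mm across, 106 mm high: leave alone
- shaker_center (a point): centre of a salt shaker, 44 mm across, 90 mm high: leave alone
Things that resemble listed ones, but are neither listed nor needed, are in the scene too. Leave any turquoise look-alike of the part that bears jar_center alone.

How it is judged:
On the way, in this order (a step that is already met when the one before it is completed fails the run):
1. the jar stands upright on the bed between the jaws, let go, the pad still free (x of jar_center in the frame of clamp between -0.02 and 0.02 m and y of jar_center in the frame of clamp between 0.035 and 0.075 m and z of jar_center in the frame of clamp between 0.048 and 0.06 m and angle between jar_center's own z axis and vertical below 0.1 rad and value of joint pad below 0.003 m and contact force between each of the arm, the fingers and jar below 0.1 N), for 0.2 s.
2. the pad grips the jar under the squeeze of the trigger (value of joint pad above 0.004 m and contact force between pad and jar above 2 N and value of joint trigger above 0.003 m and contact force between the fingers and trigger above 1 N), for 0.2 s.
At the end, for the whole second after the job is handed in: The jar stands still and upright (0.1 rad) on the bed within 22 mm of its midline, untouched by the robot, pressed by the pad (2 to 18 N) against the fixed jaw (within 33 mm of its face's middle); the pad is in by 4 to 20 mm; the fingers hold the trigger squeezed by over 3 mm (all of step 2 and value of joint pad below 0.02 m and contact force between pad and jar below 18 N and contact force between each of the arm, the fingers and jar below 0.1 N and horizontal distance between jar_center and fixed_jaw_face below 0.033 m and x of jar_center in the frame of clamp between -0.022 and 0.022 m and z of jar_center in the frame of clamp between 0.048 and 0.06 m and angle between jar_center's own z axis and vertical below 0.1 rad and linear speed of jar below 0.02 m/s); the arm keeps its last pose, push and grip.
It fails at once if the pad was pushed fully in: the jar is crushed (value of joint pad above 0.022 m).
It fails at once if the robot pushed the jaw itself (contact force between any of the fingers, the arm and jaw above 3 N).
It fails at once if a neighbour was moved (distance of any of spice_center, shaker_center from where it was at the start of the episode above 0.03 m).
It also fails if it takes over 58 s, if anything falls off the work surface, if the arm or the gripper's body presses on something with over 40 N, if the wrist force passes 120 N, or if a joint passes its speed limit or range.

## Working session

There is one attempt and no reset: what is moved stays moved. The work goes in short steps, Python scripts to look and compute and a tool call to move; the robot and the scene stay as the last step left them, time stands still between calls to the robot, and variables do not carry over. Pictures are saved under pics/ and viewed, about 8 in all and at most 12, crops included, and the job is handed in when it is done.

Besides the shell and the picture viewer there is one more tool, called after "Emit:" as name([rows], argument=value, ...), one row to a line, values as JSON. play_rows: Moves the arm, as the interface text tells. Shift numbers are shares of 2.5 cm and turn numbers shares of 90 degrees, none past 1 either way. Its arguments: {"type":"object","properties":{"targets":{"type":"array"},"newtons":{"type":"number"}},"required":["targets"]}

```bash
mkdir -p pics && cat > h.py <<'E'
import numpy as np, cv2
from bench import *
def cam(n):
    c=calibration(n);K=np.array([[c['fx'],0,c['cx']],[0,c['fy'],c['cy']],[0,0,1.]])
    return K,cv2.Rodrigues(np.array(c['rvec'],float))[0],np.array(c['tvec'],float).ravel()
def ray(n,u,v):
    K,R,t=cam(n);d=R.T@np.linalg.solve(K,[u,v,1.]);return -R.T@t,d
def onz(n,u,v,z):
    o,d=ray(n,u,v);return o+d*(z-o[2])/d[2]
def proj(n,p):
    K,R,t=cam(n);q=K@(R@np.array(p)+t);return q[:2]/q[2]
def tri(n1,p1,n2,p2):
    o1,d1=ray(n1,*p1);o2,d2=ray(n2,*p2)
    s=np.linalg.lstsq(np.c_[d1,-d2],o2-o1,rcond=None)[0]
    a,b=o1+s[0]*d1,o2+s[1]*d2;return (a+b)/2,np.linalg.norm(a-b)
E
python3 - <<'E'
from h import *
for n in("scene","top"):
    cv2.imwrite(f"pics/{n}0.png",get_image(n)); K,R,t=cam(n);print(n,K[0,0],-R.T@t,R[2])
s=get_state();print(s,grip_point_offset)
E
```

```text
scene 514.9185290971285 [-0.37034401 -0.71653311  1.13437804] [ 0.52954957  0.48827205 -0.69366249]
top 401.69279792144476 [0.32560681 0.00926381 1.16206355] [ 0.07243051  0.00705208 -0.99734853]
{'time': 0.1, 'joint_positions': array([-1.19789636,  0.32175944, -0.07006933,  1.45154641,  0.02263231,
        1.3708001 , -0.05690278]), 'qd': array([-5.95138192e-04, -1.18434421e-03, -1.77826074e-03, -4.62178688e-03,
        9.63382503e-05, -1.45094377e-04, -1.42843018e-03]), 'joint_torque': array([-1.52525549e-04, -4.92571235e+01, -4.05798331e-01, -3.13397849e+01,
       -6.41973526e-02,  3.94578825e-02,  6.03315380e-05]), 'position': array([0.22812288, 0.60806142, 0.18536728]), 'tool_rot': array([-0.94205565,  1.35921732,  0.94025911]), 'ft_force': array([ 0.04377284,  1.47471798, -0.40872109]), 'torque': array([-0.01467225, -0.00103584,  0.0282078 ]), 'grip_width': 1.000404934135609} 0.0187
```

View pics/scene0.png

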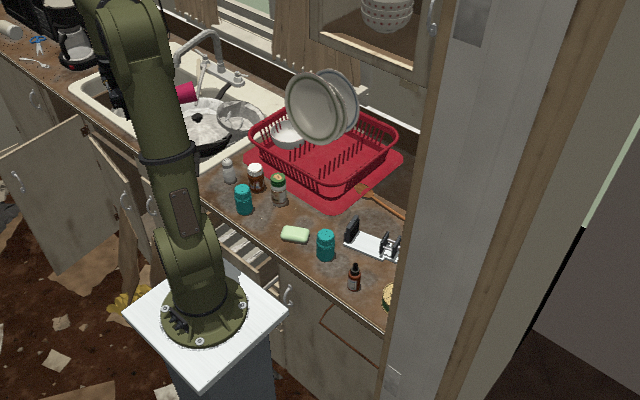

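View pics/top0.png

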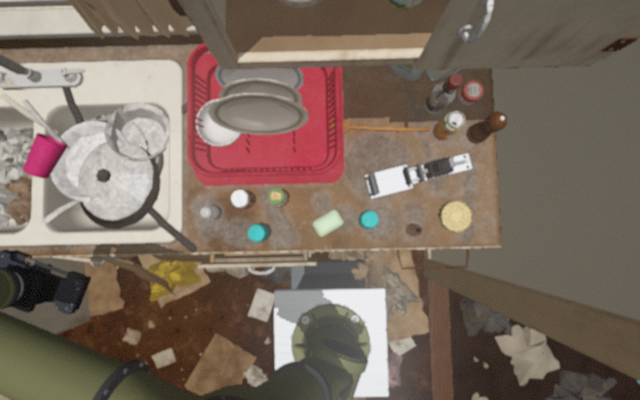

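```bash
python3 - <<'E'
from h import *
a=cv2.imread("pics/top0.png");b=cv2.imread("pics/scene0.png")
A=cv2.resize(a[140:250,190:290],None,fx=4,fy=4,interpolation=3)
B=cv2.resize(b[150:250,210:310],None,fx=4,fy=4,interpolation=3)
im=np.zeros((440,800,3),np.uint8);im[:440,:400]=A;im[:400,400:]=B
cv2.imwrite("pics/c1.png",im)
A=cv2.resize(a[140:210,350:480],None,fx=6,fy=6,interpolation=3)[:,:]
B=cv2.resize(b[210:270,330:410],None,fx=3,fy=3,interpolation=3)
im=np.zeros((600,780,3),np.uint8);im[:420]=A;im[420:600,:240]=B
cv2.imwrite("pics/c2.png",im)
E
```

```text
(no output)
```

View pics/c1.png

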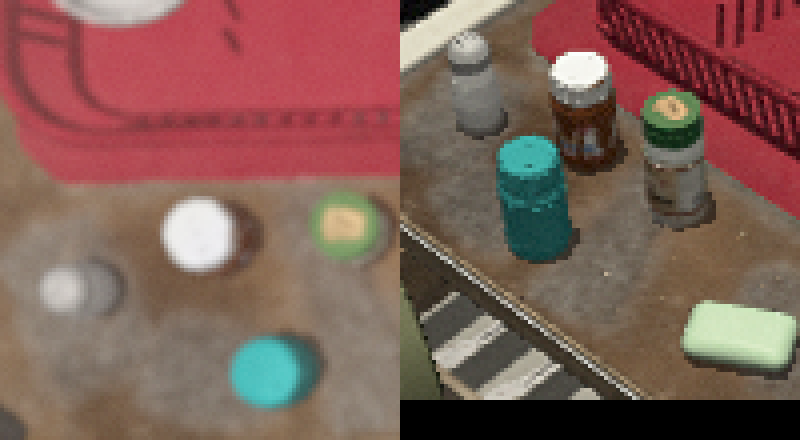

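View pics/c2.png

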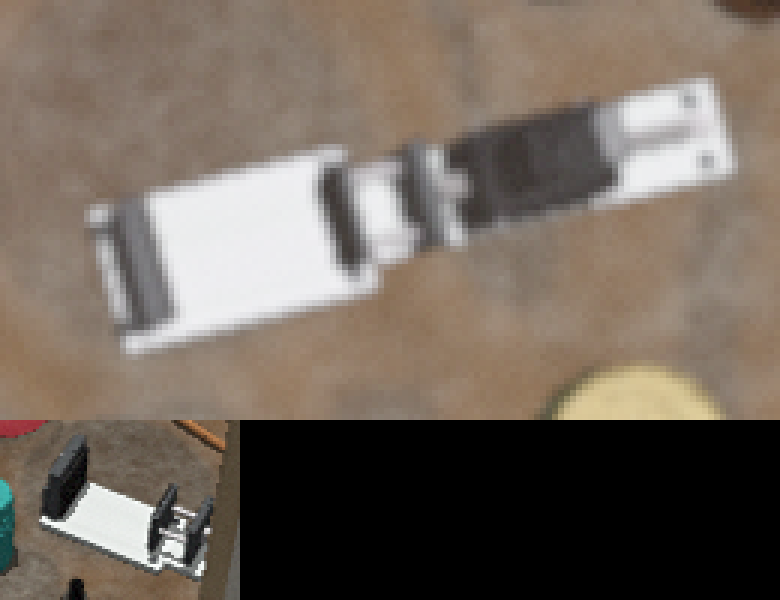

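```bash
python3 - <<'E'
from h import *
a=cv2.imread("pics/top0.png");b=cv2.imread("pics/scene0.png")
def lid(im,x0,x1,y0,y1,th):
    c=im[y0:y1,x0:x1].astype(int);m=((c.min(2)>th)&(np.ptp(c,axis=2)<45)).astype(np.uint8)
    n,_,st,ce=cv2.connectedComponentsWithStats(m);i=1+np.argmax(st[1:,4]);print(st[i],ce[i]+[x0,y0]);return ce[i]+[x0,y0]
t=lid(a,225,256,183,215,150);s=lid(b,247,265,160,178,160)
print("jar lid z.09:",onz("top",*t,.09),onz("scene",*s,.085),tri("top",t,"scene",s))
g=lambda p:(350+(p[0]+.5)/6-.5,140+(p[1]+.5)/6-.5)
P={k:onz("top",*g(p),.01) for k,p in dict(FL=(85,208),FR=(128,352),BL=(343,147),BR=(382,288),RL=(712,78),RR=(737,173)).items()}
for k in P:print(k,P[k].round(4))
print([np.linalg.norm(P[i]-P[j]).round(4) for i,j in(("FL","FR"),("BL","BR"),("FL","BL"),("FR","BR"),("RL","RR"))])
F=(P["FL"]+P["FR"])/2;B=(P["BL"]+P["BR"])/2;Q=(P["RL"]+P["RR"])/2
print("len",np.linalg.norm(F-Q)); 
for X in(B,Q):d=F-X;print("dir",np.degrees(np.arctan2(d[1],d[0])))
d=(F-Q)/np.linalg.norm(F-Q);e=np.array([d[1],-d[0],0])
O=F-d*.115; print("O",O,d,e)
def fr(p,z):
    q=onz("top",*g(p),z)-O;return (q@e).round(4),(q@d).round(4)
print("jaw top",fr((172,318),.076),fr((135,200),.076),"pad top",fr((320,175),.065),fr((355,280),.065),
 "jawplate",fr((345,160),.067),"grip/trigger ends",fr((400,145),.124),fr((440,245),.124),fr((465,240),.1),"housing",fr((445,140),.07),fr((615,190),.07),fr((600,100),.07))
for y in(-.06,-.075,-.1,-.118,.06):
    for z in(.124,.07,.01):print(y,z,((proj("top",O*[1,1,0]+d*y+[0,0,z])-[350,140])*6).round())
E
```

```text
[  6   6  17  19 253] [239.09881423 198.13833992]
[  1   3  14  10 103] [254.2815534  166.93203883]
jar lid z.09: [0.41040123 0.23549602 0.09      ] [0.41019951 0.23723074 0.085     ] (array([0.41047397, 0.23686218, 0.08502677]), np.float64(0.0008976557271837609))
FL [ 0.4776 -0.1084  0.01  ]
FR [ 0.4078 -0.1269  0.01  ]
BL [ 0.5043 -0.2333  0.01  ]
BR [ 0.4357 -0.2494  0.01  ]
RL [ 0.5336 -0.412   0.01  ]
RR [ 0.4873 -0.4217  0.01  ]
[np.float64(0.0723), np.float64(0.0704), np.float64(0.1278), np.float64(0.1257), np.float64(0.0474)]
len 0.3067872360970206
dir 102.44944352300823
dir 102.75948934025385
O [ 0.46809488 -0.22981335  0.01      ] [-2.20858968e-01  9.75305755e-01  3.61886967e-16] [0.97530576 0.22085897 0.        ]
jaw top (np.float64(-0.0289), np.float64(0.0992)) (np.float64(0.0271), np.float64(0.1019)) pad top (np.float64(0.0188), np.float64(0.0153)) (np.float64(-0.0318), np.float64(0.0122)) jawplate (np.float64(0.0225), np.float64(0.0029)) grip/trigger ends (np.float64(0.0174), np.float64(-0.0083)) (np.float64(-0.0289), np.float64(-0.0137)) (np.float64(-0.0281), np.float64(-0.0314)) housing (np.float64(0.02), np.float64(-0.0429)) (np.float64(-0.021), np.float64(-0.1119)) (np.float64(0.0206), np.float64(-0.1162))
-0.06 0.124 [523. 152.]
-0.06 0.07 [490. 171.]
-0.06 0.01 [457. 189.]
-0.075 0.124 [557. 144.]
-0.075 0.07 [522. 163.]
-0.075 0.01 [487. 182.]
-0.1 0.124 [613. 130.]
-0.1 0.07 [575. 150.]
-0.1 0.01 [537. 169.]
-0.118 0.124 [653. 120.]
-0.118 0.07 [613. 140.]
-0.118 0.01 [574. 160.]
0.06 0.124 [255. 219.]
0.06 0.07 [235. 234.]
0.06 0.01 [215. 250.]
```

```bash
python3 - <<'E'
from h import *
s=get_state();R=cv2.Rodrigues(s['tool_rot'])[0];print(R.round(3),s['position'])
for n,u,v,z in(("spice",277,197,.106),("shaker",205.5,212,.09),("turq",256.5,233,.09)):print(n,onz("top",u,v,z).round(3))
for n,u,v,z in(("spice",278,176,.106),("turq",243,188,.09),("shaker",227,160.5,.09)):print(n,onz("scene",u,v,z).round(3))
a=cv2.imread("pics/top0.png")[150:185,405:460]
g=np.clip((a.astype(float)-20)*2.5,0,255).astype(np.uint8)
cv2.imwrite("pics/c3.png",cv2.resize(g,None,fx=12,fy=12,interpolation=cv2.INTER_CUBIC))
E
```

```text
[[-0.    -0.936  0.351]
 [-0.002  0.351  0.936]
 [-1.    -0.    -0.002]] [0.22812288 0.60806142 0.18536728]
spice [0.41  0.132 0.106]
shaker [0.375 0.326 0.09 ]
turq [0.316 0.19  0.09 ]
spice [0.413 0.135 0.106]
turq [0.318 0.188 0.09 ]
shaker [0.37  0.319 0.09 ]
```

View pics/c3.png

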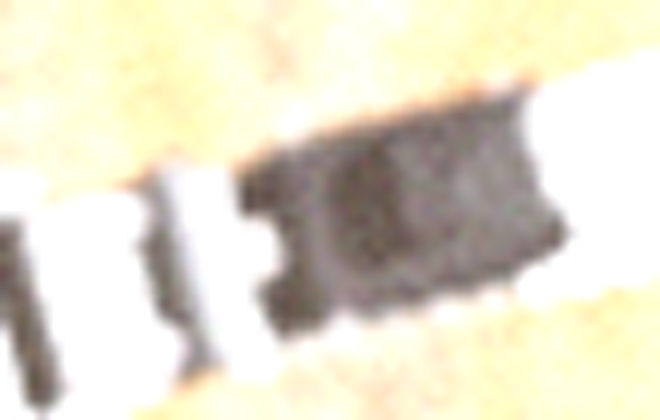

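White-lidded brown squat jar is at top (239,198)/scene (254,167), at world (0.410, 0.2365). It fits the description: spice has the green lid at (277,197), shaker is grey at (206,212), turquoise look-alike at (257,232). The clamp runs at 102.8°, fixed jaw at left, posts in the dark housing around top (436,167).

Emit:
play_rows([
  {"claw":0,"linear":[0,0,0],"rotation":[-0.076,0,0]},
  {"claw":0,"linear":[0,0,0],"rotation":[-0.076,0,0]},
  {"claw":0,"linear":[0,0,0],"rotation":[-0.076,0,0]},
  {"claw":0,"linear":[0,-0.7,-1],"rotation":[0,0,0]},
  {"claw":0,"linear":[0,-0.7,-1],"rotation":[0,0,0]},
  {"claw":0,"linear":[0,-0.7,-1],"rotation":[0,0,0]},
  {"claw":0,"linear":[0,-0.7,-1],"rotation":[0,0,0]},
  {"claw":0,"linear":[0,-0.7,-1],"rotation":[0,0,0]},
  {"claw":0,"linear":[0,-0.7,-1],"rotation":[0,0,0]},
  {"claw":0,"linear":[0,-0.7,-1],"rotation":[0,0,0]},
])

```text
time: 0.93
position: [0.3482, 0.4329, 0.1777]
tool_rot: [-1.236, 1.206, 1.239]
ft_force: [0.7, -0.2, -0.4]
grip_width: 1.001
```

Emit:
play_rows([
  {"claw":0,"linear":[0,-0.3,-1],"rotation":[0,0,0]},
  {"claw":0,"linear":[0,-0.3,-1],"rotation":[0,0,0]},
  {"claw":0,"linear":[0,-0.3,-1],"rotation":[0,0,0]},
  {"claw":0,"linear":[0,-0.3,-1],"rotation":[0,0,0]},
  {"claw":0,"linear":[0,-0.3,-1],"rotation":[0,0,0]},
  {"claw":0,"linear":[0,-0.3,-1],"rotation":[0,0,0]},
  {"claw":0,"linear":[0,-0.3,-1],"rotation":[0,0,0]},
  {"claw":0,"linear":[0,-0.3,-0.8],"rotation":[0,0,0]},
  {"claw":0,"linear":[0,0,0],"rotation":[0,0,0]},
  {"claw":0,"linear":[0,0,0],"rotation":[0,0,0]},
])

```text
time: 1.77
position: [0.4197, 0.2192, 0.175]
tool_rot: [-1.228, 1.221, 1.228]
ft_force: [-0.8, 0.4, -0.4]
grip_width: 1.0
```

```bash
python3 - <<'E'
from h import *
s=get_state();R=cv2.Rodrigues(s['tool_rot'])[0];print(R.round(3),s['position'])
print("tool-frame shift /25mm to above jar",R.T@(np.array([.4105,.2365,.049])-s['position'])/.025)
E
```

```text
[[-0.014 -1.    -0.021]
 [-0.015 -0.02   1.   ]
 [-1.     0.015 -0.014]] [0.41966526 0.21921148 0.17502219]
tool-frame shift /25mm to above jar [5.03503798 0.27789865 0.77093654]
```

Emit:
play_rows([
  {"claw":0,"linear":[0,0.28,0.77],"rotation":[0,-0.0095,-0.009]},
  {"claw":0,"linear":[0,0,0],"rotation":[0,0,0]},
  {"claw":0,"linear":[0.7,0,0],"rotation":[0,0,0]},
  {"claw":0,"linear":[0.7,0,0],"rotation":[0,0,0]},
  {"claw":0,"linear":[0,0,0],"rotation":[0,0,0]},
])

```text
time: 2.18
position: [0.4108, 0.2426, 0.139]
tool_rot: [-1.226, 1.195, 1.229]
ft_force: [-0.4, -0.7, 0.0]
grip_width: 0.998
```

```bash
python3 - <<'E'
from h import *
s=get_state();R=cv2.Rodrigues(s['tool_rot'])[0];print(R.round(3),s['position'])
print("tool-frame shift /25mm to jar",R.T@(np.array([.4105,.2365,.049])-s['position'])/.025)
for n in("top","scene"):
    im=get_image(n);cv2.imwrite(f"pics/{n}1.png",im)
A=cv2.imread("pics/top1.png")[140:250,190:290];B=cv2.imread("pics/scene1.png")[120:230,210:310]
cv2.imwrite("pics/c4.png",cv2.resize(np.hstack([A,B]),None,fx=4,fy=4,interpolation=3))
E
```

```text
[[ 0.    -1.    -0.025]
 [ 0.002 -0.025  1.   ]
 [-1.    -0.     0.002]] [0.41084677 0.24256953 0.1390138 ]
tool-frame shift /25mm to jar [ 3.59994621  0.02085362 -0.25112313]
```

View pics/c4.png

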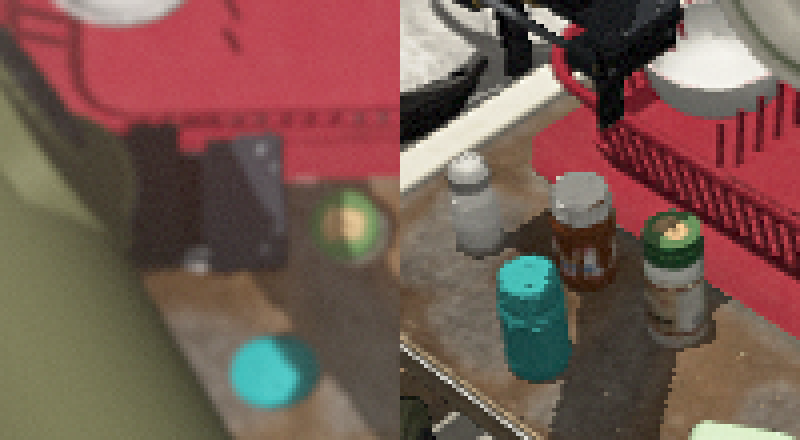

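Emit:
play_rows([
  {"claw":0,"linear":[0.3,0,-0.25],"rotation":[0,0,0]},
  {"claw":0,"linear":[0.7,0,0],"rotation":[0,0,0]},
  {"claw":0,"linear":[0.7,0,0],"rotation":[0,0,0]},
  {"claw":0,"linear":[0.5,0,0],"rotation":[0,0,0]},
  {"claw":0,"linear":[0,0,0],"rotation":[0,0,0]},
])

```text
time: 2.7
position: [0.4161, 0.2384, 0.0889]
tool_rot: [-1.227, 1.182, 1.225]
ft_force: [-0.2, -1.1, -0.7]
grip_width: 1.004
```

Emit:
play_rows([
  {"claw":0,"linear":[0.6,0.22,-0.05],"rotation":[0,0,0]},
  {"claw":0,"linear":[0.5,0,0],"rotation":[0,0,0]},
  {"claw":0,"linear":[0.4,0,0],"rotation":[0,0,0]},
  {"claw":0,"linear":[0,0,0],"rotation":[0,0,0]},
])

```text
time: 3.03
position: [0.4136, 0.2376, 0.0534]
tool_rot: [-1.227, 1.178, 1.222]
ft_force: [-0.5, 0.4, 0.1]
grip_width: 0.999
```

Emit:
play_rows([
  {"claw":0,"linear":[0.15,0.1,0],"rotation":[0,0,0]},
  {"claw":0.3,"linear":[0,0,0],"rotation":[0,0,0]},
  {"claw":0.5,"linear":[0,0,0],"rotation":[0,0,0]},
  {"claw":0.6,"linear":[0,0,0],"rotation":[0,0,0]},
  {"claw":0.6,"linear":[0,0,0],"rotation":[0,0,0]},
  {"claw":0.6,"linear":[0,0,0],"rotation":[0,0,0]},
  {"claw":0.6,"linear":[0,0,0],"rotation":[0,0,0]},
], newtons=15)

```text
time: 3.62
position: [0.4137, 0.239, 0.0533]
tool_rot: [-1.226, 1.172, 1.22]
ft_force: [-0.4, -0.6, 0.4]
grip_width: 0.633
```

Emit:
play_rows([
  {"claw":0.7,"linear":[0,0,0],"rotation":[0,0,0]},
  {"claw":0.7,"linear":[0,0,0],"rotation":[0,0,0]},
  {"claw":0.7,"linear":[0,0,0],"rotation":[0,0,0]},
  {"claw":0.7,"linear":[0,0,0],"rotation":[0,0,0]},
  {"claw":0.7,"linear":[0,0,0],"rotation":[0,0,0]},
])

```text
time: 4.03
position: [0.4153, 0.2385, 0.055]
tool_rot: [-1.227, 1.17, 1.218]
ft_force: [-0.1, -1.4, 2.1]
grip_width: 0.316
```

```bash
python3 - <<'E'
from h import *
s=get_state();print(s['position'],s['grip_width'],s['ft_force'])
for n in("top","scene"):
    im=get_image(n);cv2.imwrite(f"pics/{n}2.png",im)
A=cv2.imread("pics/top2.png")[140:250,190:290];B=cv2.imread("pics/scene2.png")[120:230,210:310]
cv2.imwrite("pics/c5.png",cv2.resize(np.hstack([A,B]),None,fx=4,fy=4,interpolation=3))
E
```

```text
[0.41532357 0.23849032 0.05504435] 0.3158232186454085 [-0.14630492 -1.41276323  2.13891771]
```

View pics/c5.png

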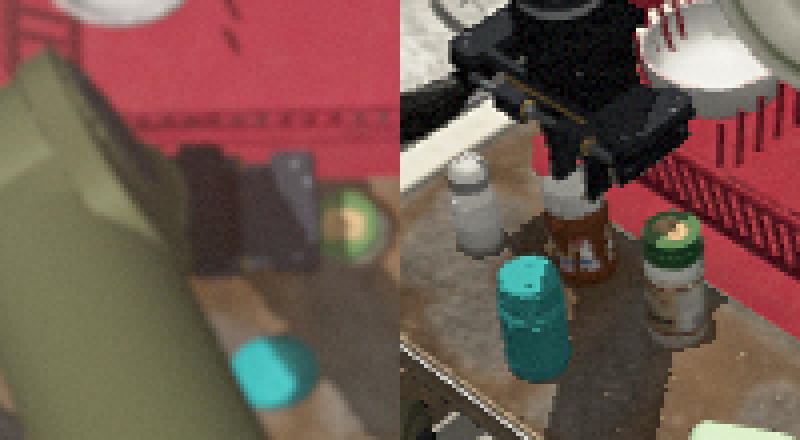

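```bash
python3 - <<'E'
from h import *
s=get_state();R=cv2.Rodrigues(s['tool_rot'])[0];p=s['position']
print(R.round(3))
f=lambda q:((proj("scene",q)-[210,120])*4+[400,0]).round()
for d in(.014,-.014):print("tip",f(p+R@[0,0,d]), "19mm up",f(p+R@[-.019,0,d]), "51 up",f(p+R@[-.07,0,d]))
for z in(0,.09):print("jar",z,f([.4105,.2365,z]))
for n in("top","scene"):
    K,RR,t=cam(n)
a=cv2.imread("pics/scene1.png").astype(int);b=cv2.imread("pics/scene2.png").astype(int)
for im in(a,b):
    c=im[120:230,240:270];m=((c[...,2]-c[...,0]>35)&(c[...,2]-c[...,1]>22)&(c[...,2]<170)).astype(np.uint8)
    n,_,st,ce=cv2.connectedComponentsWithStats(m);[print(st[i],ce[i]+[240,120]) for i in range(1,n) if st[i][4]>60]
E
```

```text
[[ 0.022 -0.999 -0.025]
 [ 0.015 -0.025  1.   ]
 [-1.    -0.023  0.014]]
tip [571. 205.] 19mm up [569. 187.] 51 up [563. 138.]
tip [596. 220.] 19mm up [594. 203.] 51 up [589. 154.]
jar 0 [587. 268.]
jar 0.09 [578. 183.]
[  8  13  22  33 202] [262.87623762 151.4009901 ]
[ 2 27 15 19 77] [247.28571429 155.75324675]
[  7  49  23  24 159] [257.9245283 180.7672956]
[  3  49  27  23 177] [256.61581921 179.63841808]
```

```bash
python3 - <<'E'
from h import *
A=cv2.imread("pics/scene2.png")[150:200,235:285];B=cv2.imread("pics/scene1.png")[150:200,235:285]
C=np.hstack([A,B]);C=np.clip(C.astype(float)*1.5,0,255).astype(np.uint8)
cv2.imwrite("pics/c6.png",cv2.resize(C,None,fx=8,fy=8,interpolation=0))
E
```

```text
(no output)
```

View pics/c6.png

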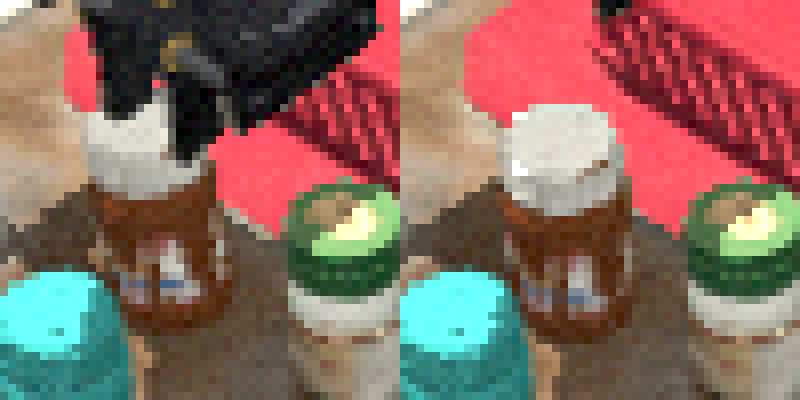

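```bash
python3 - <<'E'
from h import *
f=lambda q:((proj("scene",q)-[210,120])*4+[400,0]).round()
p=np.array([.4108,.2426,.139])
for dz in(0,.02):
  for dx in (0,.02):
    print(dz,dx,[f(p+[dx,d,dz]) for d in(.0435,.0585,-.0435,-.0585)])
s=get_state();print(s['position'])
E
```

```text
0 0 [array([529., 107.]), array([516.,  99.]), array([607., 155.]), array([621., 164.])]
0 0.02 [array([548.,  95.]), array([535.,  87.]), array([626., 142.]), array([640., 151.])]
0.02 0 [array([526.,  86.]), array([513.,  78.]), array([605., 134.]), array([619., 143.])]
0.02 0.02 [array([545.,  74.]), array([532.,  67.]), array([624., 122.]), array([638., 130.])]
[0.41534022 0.23855925 0.05506355]
```

Emit:
play_rows([
  {"claw":0.5,"linear":[0,0,0],"rotation":[0,0,0]},
  {"claw":0.3,"linear":[0,0,0],"rotation":[0,0,0]},
  {"claw":0,"linear":[0,0,0],"rotation":[0,0,0]},
  {"claw":0,"linear":[0,0,0],"rotation":[0,0,0]},
  {"claw":0,"linear":[0,0,0],"rotation":[0,0,0]},
  {"claw":0,"linear":[0,0,0],"rotation":[0,0,0]},
  {"claw":0,"linear":[0,0,0],"rotation":[0,0,0]},
  {"claw":0,"linear":[0,0,0],"rotation":[0,0,0]},
  {"claw":0,"linear":[0,0,0],"rotation":[0,0,0]},
  {"claw":0,"linear":[0,0,0],"rotation":[0,0,0]},
])

```text
time: 4.97
position: [0.4134, 0.2393, 0.0532]
tool_rot: [-1.226, 1.172, 1.221]
ft_force: [-0.6, -0.4, 0.0]
grip_width: 0.957
```

```bash
python3 - <<'E'
from h import *
s=get_state();print(s['position'],s['grip_width'],s['ft_force'])
cv2.imwrite("pics/top3.png",get_image("top"));im=get_image("scene");cv2.imwrite("pics/scene3.png",im)
C=np.clip(im[140:205,225:305].astype(float)*1.5,0,255).astype(np.uint8)
cv2.imwrite("pics/c7.png",cv2.resize(C,None,fx=8,fy=8,interpolation=0))
f=lambda q:((proj("scene",q)-[225,140])*8+3.5).round()
p=s['position']
print([f(p+[0,d,0]) for d in(.0435,.0585,-.0435,-.0585)])
E
```

```text
[0.41341459 0.23927102 0.05319701] 0.9572110129924307 [-0.57758267 -0.43289     0.04112504]
[array([172., 226.]), array([147., 209.]), array([323., 323.]), array([350., 340.])]
```

View pics/c7.png

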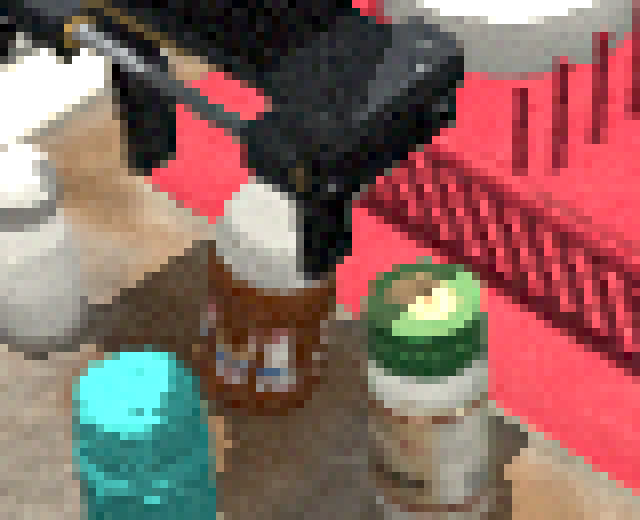

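```bash
python3 - <<'E'
from h import *
for k in(0,3):
    im=cv2.imread(f"pics/scene{k}.png").astype(int);c=im[174:196,244:275]
    m=((c[...,2]-c[...,0]>25)&(c[...,2]<150)&(c.sum(2)>60)).astype(np.uint8)
    print(k)
    for r in m: print(''.join('.#'[v] for v in r))
J=lambda u,v,z=.03:onz("scene",u,v,z)
print(J(256,180),J(258,180),J(256,178))
E
```

```text
0
#####.............##........#..
######..........#####..........
#########.....######.......#...
####################..#...#....
####################....#.#....
#######################..#.....
###################.#####......
####.##############.######.....
#############..####.######.....
####..##..##...####.######.....
...###.#####...####..######....
.....#..####....#####.#####....
...........#....#####.#####....
......#.#........####..####....
......##..##.....###...####....
.......#############..######...
.......#########.##...######...
.......#####.#####..##########.
.......##.#####.#..#######.####
........###....###########...##
........#################....##
........################......#
3
.......###..................#..
...#...#####.........##....#..#
..#.##.#########.######....#.##
....#..################...#..##
..#....################.#.#....
.#..#...################.#.....
........#############..........
........##############.........
..#..###########.####..........
..#..###.###.#....####.........
....####..####....##....#......
.....###.....#....####.#.#.....
......##....#.....#####........
......###...#.....######.#.....
.......######....#####....#....
.......#############.#.##......
.........###########.......#...
........#.########..#......####
.......###..###.###..........##
.......###..#.#.#...#.........#
........###..###..............#
........######................#
[0.41084553 0.23645851 0.03      ] [0.41511369 0.23169415 0.03      ] [0.41742847 0.24341792 0.03      ]
```

Emit:
play_rows([
  {"claw":0,"linear":[-0.9,0,0],"rotation":[0,0,0]},
  {"claw":0,"linear":[-1,0,0],"rotation":[0,0,0]},
  {"claw":0,"linear":[-1,0,0],"rotation":[0,0,0]},
  {"claw":0,"linear":[-0.6,0,0],"rotation":[0,0,0]},
  {"claw":0,"linear":[0,0,0],"rotation":[0,0,0]},
])

```text
time: 5.48
position: [0.4099, 0.2366, 0.1422]
tool_rot: [-1.227, 1.178, 1.222]
ft_force: [-0.1, 0.3, -0.3]
grip_width: 0.999
```

```bash
python3 - <<'E'
from h import *
s=get_state();print(s['position'],s['grip_width'],s['ft_force'])
im=get_image("scene");cv2.imwrite("pics/scene4.png",im)
C=np.clip(im[125:205,225:305].astype(float)*1.5,0,255).astype(np.uint8)
C0=np.clip(cv2.imread("pics/scene0.png")[125:205,225:305].astype(float)*1.3,0,255).astype(np.uint8)
cv2.imwrite("pics/c8.png",cv2.resize(np.hstack([C,C0]),None,fx=5,fy=5,interpolation=0))
f=lambda q:((proj("scene",q)-[225,125])*5+2).round()
p=s['position']
print([f(p+[0,d,0]) for d in(.0435,.0585,-.0435,-.0585)])
for P in([.4105,.2365],[.42,.23]):print([f(P+[z]) for z in(0,.09)])
E
```

```text
[0.40989967 0.23664268 0.14215554] 0.9989778801284437 [-0.13374148  0.26454027 -0.32235142]
[array([ 93., 111.]), array([ 76., 101.]), array([191., 172.]), array([208., 182.])]
[array([160., 312.]), array([149., 206.])]
[array([178., 309.]), array([167., 203.])]
```

View pics/c8.png

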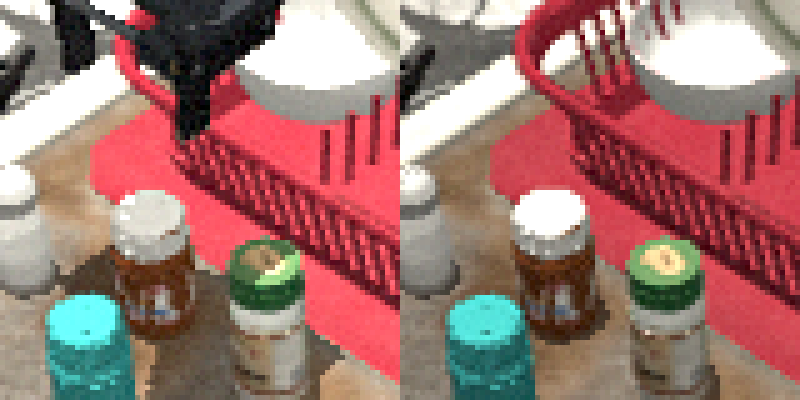

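```bash
python3 - <<'E'
from h import *
f=lambda q:((proj("scene",q)-[225,140])*8+3.5).round()
p=np.array([.4134,.2393,.0532])
for off in(0,.028):
  print(off,"corners bottom",[f(p+[x,y,.070+off]) for x,y in((-.0375,-.095),(.0375,-.095),(-.0375,.095))])
E
```

```text
0 corners bottom [array([335., 296.]), array([477., 197.]), array([-5., 79.])]
0.028 corners bottom [array([330., 238.]), array([474., 140.]), array([-14.,  22.])]
```

The jar stands where it was. The fingertips sit about 28 mm above the reported TCP height: both pictures show this, and the slip off the lid fits it. I go down further, in steps.

Emit:
play_rows([
  {"claw":0,"linear":[0.9,0,0],"rotation":[0,0,0.005]},
  {"claw":0,"linear":[0.9,0,0],"rotation":[0,0,0]},
  {"claw":0,"linear":[0.9,0,0],"rotation":[0,0,0]},
  {"claw":0,"linear":[0.7,0,0],"rotation":[0,0,0]},
  {"claw":0,"linear":[0.4,0,0],"rotation":[0,0,0]},
  {"claw":0,"linear":[0,0,0],"rotation":[0,0,0]},
])

```text
time: 6.03
position: [0.4082, 0.236, 0.0373]
tool_rot: [-1.223, 1.188, 1.23]
ft_force: [-0.8, -0.2, -0.3]
grip_width: 1.003
```

Emit:
play_rows([
  {"claw":0,"linear":[0.35,-0.1,0],"rotation":[0,0,0]},
  {"claw":0,"linear":[0.35,0,0],"rotation":[0,0,0]},
  {"claw":0,"linear":[0,0,0],"rotation":[0,0,0]},
])

```text
time: 6.28
position: [0.4096, 0.2352, 0.0166]
tool_rot: [-1.223, 1.191, 1.231]
ft_force: [-0.5, 0.1, -0.9]
grip_width: 1.002
```

```bash
python3 - <<'E'
from h import *
s=get_state();print(s['position'],s['ft_force'],cv2.Rodrigues(s['tool_rot'])[0][:,0])
im=get_image("scene");cv2.imwrite("pics/scene5.png",im)
f=lambda q:proj("scene",q).round(1)
p=s['position'];print([f(p+[0,d,.028]) for d in(.05,-.05)])
# dark finger extents near the tips
c=im[140:215,235:285].max(2)
for v in range(0,75,2): print(140+v,''.join('#' if x<40 else '+' if x<70 else '.' for x in c[v]))
E
```

```text
[0.40958558 0.23524354 0.01663958] [-0.50752757  0.09390073 -0.87416454] [ 7.29785976e-04  7.00824267e-03 -9.99975176e-01]
[array([244.9, 170. ]), array([266.6, 184.1])]
140 ++################################................
142 ##################################................
144 +++##++###########################+...............
146 ##++++++###########################...............
148 .####+++###########################...............
150 +#+.+##############################+..............
152 ..+###+.+############################+............
154 .....####+++############################+++++++...
156 #+.+....+##...++########################+++++++++.
158 ....+##...+#.......####################++++.+####.
160 .....#####++++........+###############+++++######.
162 .....+#######+++++........###########+++######++..
164 ......+######....+++....+######+###++###########+.
166 ......+######.......+#########################...+
168 .......#####..........#####################.......
170 .......+##+...........##################+...+++...
172 ........................+###+#########........
[... 459 characters left out ...]
.....++++++++++++++++++++++.............
192 ..................++++++++++++++++++..............
194 ...................+++++++++++++++++..............
196 ..................++++++++++++++++++++............
198 ....+....+........+++++++++++++++++++++...........
200 ..............+..++++++...+++++++++.+++++++.......
202 ....+++.........+..++....++++++++++++..+..........
204 ..++.............++..+++++++++++++++++............
206 ..+..............++.+++++++++++++++++++++........+
208 ................+.+++++++++++++++++++++++++.......
210 .................+++++++++++++++++++++...+........
212 ...............+++++++++++.+++++++++++...+........
214 ....++.+++.++++++++.+++++++++++++++++++++.........
```

Tips seen at (244,171) and (266,184), which matches the +28 mm correction. Closing.

Emit:
play_rows([
  {"claw":0.6,"linear":[0,0,0],"rotation":[0,0,0]},
  {"claw":0.6,"linear":[0,0,0],"rotation":[0,0,0]},
  {"claw":0.6,"linear":[0,0,0],"rotation":[0,0,0]},
  {"claw":0.6,"linear":[0,0,0],"rotation":[0,0,0]},
  {"claw":0.6,"linear":[0,0,0],"rotation":[0,0,0]},
  {"claw":0.6,"linear":[0,0,0],"rotation":[0,0,0]},
  {"claw":0.6,"linear":[0,0,0],"rotation":[0,0,0]},
  {"claw":0.6,"linear":[0,0,0],"rotation":[0,0,0]},
], newtons=25)

```text
time: 7.0
position: [0.4125, 0.2371, 0.0204]
tool_rot: [-1.223, 1.184, 1.228]
ft_force: [0.6, 0.4, -2.1]
grip_width: 0.541
```

Emit:
play_rows([
  {"claw":0.6,"linear":[-0.5,0,0],"rotation":[0,0,0]},
  {"claw":0.6,"linear":[-1,0,0],"rotation":[0,0,0]},
  {"claw":0.6,"linear":[-1,0,0],"rotation":[0,0,0]},
  {"claw":0.6,"linear":[-1,0,0],"rotation":[0,0,0]},
  {"claw":0.6,"linear":[-1,0,0],"rotation":[0,0,0]},
  {"claw":0.6,"linear":[-1,0,0],"rotation":[0,0,0]},
  {"claw":0.6,"linear":[-0.8,0,0],"rotation":[0,0,0]},
  {"claw":0.6,"linear":[0,0,0],"rotation":[0,0,0]},
])

```text
time: 7.67
position: [0.4065, 0.232, 0.1789]
tool_rot: [-1.223, 1.199, 1.233]
ft_force: [0.6, 0.3, -1.4]
grip_width: 0.536
```

Emit:
play_rows([
  {"claw":0.6,"linear":[0,-0.4,-0.6],"rotation":[0,0,0]},
  {"claw":0.6,"linear":[0,-0.4,-0.9],"rotation":[0,0,0]},
  {"claw":0.6,"linear":[0,-0.4,-0.9],"rotation":[0,0,0]},
  {"claw":0.6,"linear":[0,-0.4,-0.9],"rotation":[0,0,0]},
  {"claw":0.6,"linear":[0,-0.4,-0.9],"rotation":[0,0,0]},
  {"claw":0.6,"linear":[0,-0.3,-0.9],"rotation":[0,0,0]},
  {"claw":0.6,"linear":[0,0,-0.9],"rotation":[0,0,0]},
  {"claw":0.6,"linear":[0,0,-0.9],"rotation":[0,0,0]},
  {"claw":0.6,"linear":[0,0,-0.9],"rotation":[0,0,0]},
  {"claw":0.6,"linear":[0,0,-0.9],"rotation":[0,0,0]},
])

```text
time: 8.5
position: [0.4656, 0.0123, 0.1639]
tool_rot: [-1.229, 1.205, 1.253]
ft_force: [1.4, -0.5, -2.0]
grip_width: 0.544
```

Still carrying. On to the clamp.

Emit:
play_rows([
  {"claw":0.6,"linear":[-0.3,0,-0.9],"rotation":[0,0,0]},
  {"claw":0.6,"linear":[-0.3,0,-0.9],"rotation":[0,0,0]},
  {"claw":0.6,"linear":[-0.3,0,-0.9],"rotation":[0,0,0]},
  {"claw":0.6,"linear":[0,0,-0.9],"rotation":[0,0,0]},
  {"claw":0.6,"linear":[0,0,-0.9],"rotation":[0,0,0]},
  {"claw":0.6,"linear":[0,0,-0.9],"rotation":[0,0,0]},
  {"claw":0.6,"linear":[0,0,-0.9],"rotation":[0,0,0]},
  {"claw":0.6,"linear":[0,0,-0.6],"rotation":[0,0,0]},
  {"claw":0.6,"linear":[0,0,0],"rotation":[0,0,0]},
])

```text
time: 9.25
position: [0.4626, -0.1741, 0.1725]
tool_rot: [-1.217, 1.226, 1.26]
ft_force: [0.7, -0.1, -1.7]
grip_width: 0.543
```

Emit:
play_rows([
  {"claw":0.6,"linear":[0,0,0],"rotation":[0.075,0,0]},
  {"claw":0.6,"linear":[0,0,0],"rotation":[0.075,0,0]},
  {"claw":0.6,"linear":[0,0,0],"rotation":[0.075,0,0]},
  {"claw":0.6,"linear":[0,0,0],"rotation":[0.075,0,0]},
  {"claw":0.6,"linear":[0,0,0],"rotation":[0.075,0,0]},
  {"claw":0.6,"linear":[0,0,0],"rotation":[0.075,0,0]},
  {"claw":0.6,"linear":[0,0,0],"rotation":[0.075,0,0]},
  {"claw":0.6,"linear":[0,0,0],"rotation":[0.075,0,0]},
  {"claw":0.6,"linear":[0,0,0],"rotation":[0.075,0,0]},
  {"claw":0.6,"linear":[0,0,0],"rotation":[0.075,0,0]},
])

```text
time: 10.08
position: [0.4551, -0.1641, 0.1582]
tool_rot: [-0.286, 1.61, 0.304]
ft_force: [0.4, -0.6, -2.4]
grip_width: 0.543
```

```bash
cat > st.py <<'E'
from h import *
import sys
O=np.array([.467,-.226,0]);d=np.array([-.2209,.9753,0]);e=np.array([.9753,.2209,0])
s=get_state();R=cv2.Rodrigues(s['tool_rot'])[0];p=s['position']
print(s['time'],p.round(4),"x",R[:,0].round(3),"yaw z",np.degrees(np.arctan2(R[1,2],R[0,2])).round(1),"w",s['grip_width'],"F",s['ft_force'].round(1))
q=p-O;print("clamp frame",(q@e).round(4),(q@d).round(4),"truez",p[2]+.028)
if len(sys.argv)>3:
    T=O+e*float(sys.argv[1])+d*float(sys.argv[2])+[0,0,float(sys.argv[3])]
    print("tool shift units",(R.T@(T-p)/.025).round(2))
E
python3 st.py 0 .058 .17
```

```text
10.0833 [ 0.4551 -0.1641  0.1582] x [-0.06   0.001 -0.998] yaw z 21.4 w 0.5433631839366252 F [ 0.4 -0.6 -2.4]
clamp frame 0.0021 0.063 truez 0.18618184077083488
tool shift units [-0.47 -0.17 -0.14]
```

Emit:
play_rows([
  {"claw":0.6,"linear":[-0.3,0,0],"rotation":[0.04,-0.036,-0.014]},
  {"claw":0.6,"linear":[0,0,0],"rotation":[0.055,0,0]},
  {"claw":0.6,"linear":[0,0,0],"rotation":[0,0,0]},
  {"claw":0.6,"linear":[0,0,0],"rotation":[0,0,0]},
])

```text
time: 10.42
position: [0.4531, -0.1588, 0.1602]
tool_rot: [-0.171, 1.57, 0.173]
ft_force: [0.5, -0.1, -0.5]
grip_width: 0.543
```

```bash
python3 st.py 0 .058 .085
```

```text
10.4167 [ 0.4531 -0.1588  0.1602] x [-0.006  0.    -1.   ] yaw z 12.6 w 0.543112571406128 F [ 0.5 -0.1 -0.5]
clamp frame 0.0013 0.0686 truez 0.18823171383376697
tool shift units [ 3.01 -0.43 -0.03]
```

Emit:
play_rows([
  {"claw":0.6,"linear":[0,-0.43,0],"rotation":[0,0,0]},
  {"claw":0.6,"linear":[0.7,0,0],"rotation":[0,-0.004,0]},
  {"claw":0.6,"linear":[0.7,0,0],"rotation":[0,0,0]},
  {"claw":0.6,"linear":[0.7,0,0],"rotation":[0,0,0]},
  {"claw":0.6,"linear":[0,0,0],"rotation":[0,0,0]},
  {"claw":0.6,"linear":[0,0,0],"rotation":[0,0,0]},
])

```text
time: 10.92
position: [0.4549, -0.166, 0.1032]
tool_rot: [-0.183, 1.567, 0.188]
ft_force: [0.8, 0.1, -1.1]
grip_width: 0.541
```

```bash
python3 st.py 0 .058 .036 && python3 - <<'E'
from h import *
cv2.imwrite("pics/scene6.png",get_image("scene"))
im=cv2.imread("pics/scene6.png")[180:270,320:410];cv2.imwrite("pics/c9.png",cv2.resize(np.clip(im*1.4,0,255).astype(np.uint8),None,fx=6,fy=6,interpolation=0))
E
```

```text
10.9167 [ 0.4549 -0.166   0.1032] x [-0.004  0.003 -1.   ] yaw z 13.6 w 0.5409718283892714 F [ 0.8  0.1 -1.1]
clamp frame 0.0015 0.0611 truez 0.13117200199201223
tool shift units [ 2.69 -0.13 -0.05]
```

View pics/c9.png

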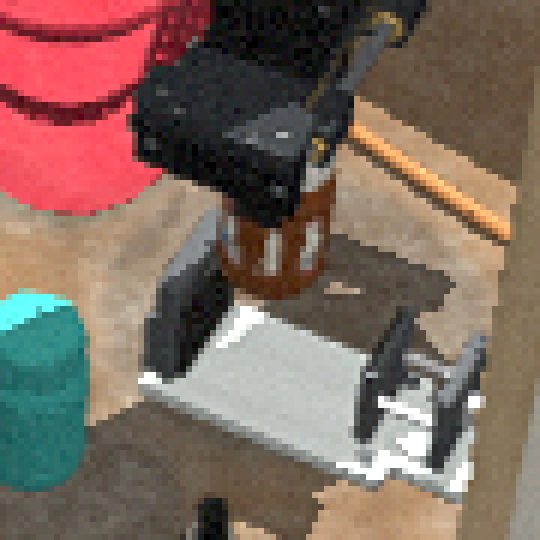

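```bash
cat >> st.py <<'E'
E
python3 - <<'E'
from h import *
O=np.array([.467,-.226,0]);d=np.array([-.2209,.9753,0]);e=np.array([.9753,.2209,0])
g=lambda u,v:(320+(u+.5)/6-.5,180+(v+.5)/6-.5)
print("expected bottom centre px",((proj("scene",[.4549,-.166,.083])-[320,180])*6+2.5).round(), "axis +.03",((proj("scene",[.4549,-.166,.113])-[320,180])*6+2.5).round())
r=[proj("scene",np.array([.4549,-.166,.083])+.025*np.array([np.cos(a),np.sin(a),0])) for a in np.linspace(0,6.28,60)]
r=((np.array(r)-[320,180])*6+2.5);print("rim",r.min(0).round(),r.max(0).round())
# clamp features in scene: bed corners predicted
for n,x,y,z in(("FR",-.035,.115,.01),("BR",-.035,-.01,.01),("jaw top near",-.03,.095,.076),("jaw foot near",-.03,.095,.01),("pad top near, y=.018",-.025,.018,.065),("pad foot",-.025,.018,.015)):
    print(n,((proj("scene",O+e*x+d*y+[0,0,z])-[320,180])*6+2.5).round())
E
```

```text
expected bottom centre px [275. 259.] axis +.03 [280. 214.]
rim [221. 220.] [329. 299.]
FR [131. 372.]
BR [370. 471.]
jaw top near [179. 287.]
jaw foot near [173. 380.]
pad top near, y=.018 [334. 356.]
pad foot [325. 427.]
```

Emit:
play_rows([
  {"claw":0.6,"linear":[0.2,-0.28,-0.05],"rotation":[0.006,0,0]},
  {"claw":0.6,"linear":[0.5,0,0],"rotation":[0,0,0]},
  {"claw":0.6,"linear":[0.5,0,0],"rotation":[0,0,0]},
  {"claw":0.6,"linear":[0.5,0,0],"rotation":[0,0,0]},
  {"claw":0.6,"linear":[0.4,0,0],"rotation":[0,0,0]},
  {"claw":0.6,"linear":[0,0,0],"rotation":[0,0,0]},
])

```text
time: 11.47
position: [0.4604, -0.1759, 0.0532]
tool_rot: [-0.18, 1.558, 0.18]
ft_force: [-0.7, -0.1, -2.1]
grip_width: 0.541
```

```bash
python3 st.py 0 .055 .032
```

```text
11.4667 [ 0.4604 -0.1759  0.0532] x [ 0.005  0.001 -1.   ] yaw z 13.2 w 0.5414975858417309 F [-0.7 -0.1 -2.1]
clamp frame 0.0046 0.0503 truez 0.08116211685058794
tool shift units [ 0.85  0.19 -0.19]
```

Emit:
play_rows([
  {"claw":0.6,"linear":[0.1,0.15,-0.19],"rotation":[0,0.003,0]},
  {"claw":0.6,"linear":[0.3,0,0],"rotation":[0,0,0]},
  {"claw":0.6,"linear":[0.2,0,0],"rotation":[0,0,0]},
  {"claw":0.6,"linear":[0,0,0],"rotation":[0,0,0]},
])

```text
time: 11.8
position: [0.456, -0.174, 0.0387]
tool_rot: [-0.181, 1.56, 0.179]
ft_force: [-0.1, 0.5, -2.5]
grip_width: 0.541
```

```bash
python3 st.py 0 .055 .031
```

```text
11.8 [ 0.456  -0.174   0.0387] x [ 0.003 -0.001 -1.   ] yaw z 13.2 w 0.5406341439662786 F [-0.1  0.5 -2.5]
clamp frame 0.0007 0.0531 truez 0.06669643828078453
tool shift units [ 0.31  0.08 -0.03]
```

Emit:
play_rows([
  {"claw":0.6,"linear":[0.18,0.05,0],"rotation":[0,0,0]},
  {"claw":0.6,"linear":[0.1,0,0],"rotation":[0,0,0]},
  {"claw":0.6,"linear":[0.1,0,0],"rotation":[0,0,0]},
  {"claw":0.6,"linear":[0,0,0],"rotation":[0,0,0]},
])

```text
time: 12.13
position: [0.4571, -0.1727, 0.0306]
tool_rot: [-0.181, 1.558, 0.18]
ft_force: [0.2, -0.4, -2.5]
grip_width: 0.541
```

Emit:
play_rows([
  {"claw":0.6,"linear":[0.12,0,0],"rotation":[0,0,0]},
  {"claw":0.6,"linear":[0.08,0,0],"rotation":[0,0,0]},
  {"claw":0.6,"linear":[0,0,0],"rotation":[0,0,0]},
])

```text
time: 12.38
position: [0.4581, -0.1729, 0.0309]
tool_rot: [-0.179, 1.558, 0.182]
ft_force: [-0.3, 1.0, -2.5]
grip_width: 0.542
```

Emit:
play_rows([
  {"claw":0.6,"linear":[0.2,0,0],"rotation":[0,0,0]},
  {"claw":0.6,"linear":[0.2,0,0],"rotation":[0,0,0]},
])

```text
time: 12.55
position: [0.4595, -0.1739, 0.0268]
tool_rot: [-0.178, 1.556, 0.184]
ft_force: [-13.3, 2.2, 38.5]
grip_width: 0.539
```

Emit:
play_rows([
  {"claw":0.6,"linear":[-0.06,0.03,-0.1],"rotation":[0,0,0]},
  {"claw":0.6,"linear":[0,0,0],"rotation":[0,0,0]},
])

```text
time: 12.72
position: [0.4581, -0.1746, 0.0295]
tool_rot: [-0.178, 1.554, 0.184]
ft_force: [0.3, -0.5, -1.9]
grip_width: 0.544
```

```bash
python3 st.py 0 .055 .029
```

```text
12.7167 [ 0.4581 -0.1746  0.0295] x [ 0.009  0.005 -1.   ] yaw z 13.2 w 0.5441600562263484 F [ 0.3 -0.5 -1.9]
clamp frame 0.0027 0.0521 truez 0.05754711227980523
tool shift units [ 0.02  0.12 -0.11]
```

Bottom is 1–2 mm above the bed; release and retreat upward.

Emit:
play_rows([
  {"claw":0.5,"linear":[0,0,0],"rotation":[0,0,0]},
  {"claw":0.3,"linear":[0,0,0],"rotation":[0,0,0]},
  {"claw":0,"linear":[0,0,0],"rotation":[0,0,0]},
  {"claw":0,"linear":[0,0,0],"rotation":[0,0,0]},
  {"claw":0,"linear":[0,0,0],"rotation":[0,0,0]},
  {"claw":0,"linear":[0,0,0],"rotation":[0,0,0]},
  {"claw":0,"linear":[0,0,0],"rotation":[0,0,0]},
  {"claw":0,"linear":[0,0,0],"rotation":[0,0,0]},
])

```text
time: 13.38
position: [0.4589, -0.1742, 0.0278]
tool_rot: [-0.179, 1.553, 0.184]
ft_force: [-0.6, 1.1, -0.1]
grip_width: 0.96
```

Emit:
play_rows([
  {"claw":0,"linear":[-0.5,0,0],"rotation":[0,0,0]},
  {"claw":0,"linear":[-0.8,0,0],"rotation":[0,0,0]},
  {"claw":0,"linear":[-1,0,0],"rotation":[0,0,0]},
  {"claw":0,"linear":[-1,0,0],"rotation":[0,0,0]},
  {"claw":0,"linear":[-1,0,0],"rotation":[0,0,0]},
  {"claw":0,"linear":[-1,0,0],"rotation":[0,0,0]},
  {"claw":0,"linear":[0,0,0],"rotation":[0,0,0]},
])

```text
time: 13.97
position: [0.4554, -0.1745, 0.1642]
tool_rot: [-0.178, 1.559, 0.183]
ft_force: [1.6, -1.0, -0.6]
grip_width: 0.997
```

```bash
python3 st.py && python3 - <<'E'
from h import *
for n in("scene","top"):cv2.imwrite(f"pics/{n}7.png",get_image(n))
O=np.array([.4675,-.228,0]);d=np.array([-.2209,.9753,0]);e=np.array([.9753,.2209,0])
b=cv2.imread("pics/scene7.png");x0,y0=355,195
c=b[y0:235,x0:390].astype(int)
for r in c: print(''.join('W' if p.min()>110 and np.ptp(p)<40 else 'b' if p[2]-p[0]>30 and p[2]<150 and p[1]<75 else '#' if p.max()<60 else '.' for p in r))
print(proj("scene",O+d*.055+[0,0,.10]),proj("scene",O+d*.055+[0,0,.01]))
E
```

```text
13.9667 [ 0.4554 -0.1745  0.1642] x [ 0.004  0.004 -1.   ] yaw z 13.2 w 0.9973587405413921 F [ 1.6 -1.  -0.6]
clamp frame 0.0001 0.0528 truez 0.1922460168415125
...b#################..b..b.b......
.....b###############....b.........
.....b##############.......b.......
.....b#############................
...b.##############...........b....
..b..#########...###b...........b..
.....########......b#b.............
WWWW.########.......b##b...........
WW...########........b.#b..........
WW...########...........#b.........
WW...########..............b.......
WW.....######.............b#b......
.....WW...###.................b....
..W...WW......................#b...
..WWW..............................
.................................#b
......W............................
.....W.WW..........................
...................................
...................................
........WWWWWWWWWW.................
......WWWWWWWWWWWW.................
......WWWWWWWWWWWWWW...............
..#..WWWWWWWWWWWWWWWW..............
.###.WWWWWWWWWWWWWWWW..............
.####WWWWWWWWWWWWWWWW..##..........
####.WWWWWWWWWWWWWWWW.###.##.......
####.WWWWWWWWWWWWWWWW......####....
####..WWWWWWWWWWWWWWW.........##...
####....WWWWWWWWWWWWW....##.......#
####....b.WWWWWWWWWWW..#...........
####....W.b..WWWWWWWW...........#..
###bb..WW.WW....WW.W.b....#....##..
####b..WW.W...WWWW.W.b#.....##.....
####bbb....WW.WWWW..bb......##.....
###bbbbb...WW.WWW..bbb.....#.......
####bbbbbb....bbbbbbb......#...##..
##...bbbbbbbbbbbbbbbb..........##.#
##W..bbbbbbbbbbbbbbbb..#......####.
#.W...bbbbbbbbbbbbbbb..#.....#####.
[368.38381435 219.93117559] [366.12871892 241.42409392]
```

```bash
sed -i 's/\[.467,-.226,0\]/[.4675,-.228,0]/' st.py && python3 st.py 0 -.087 .164 && python3 -c "
from h import *
print(get_state()['joint_positions'].round(2))
a=cv2.imread('pics/top7.png')[145:195,395:480];cv2.imwrite('pics/c10.png',cv2.resize(np.clip(a*1.8,0,255).astype(np.uint8),None,fx=8,fy=8,interpolation=2))"
```

```text
14.0667 [ 0.4531 -0.1737  0.1604] x [-0.002  0.004 -1.   ] yaw z 13.2 w 1.0004322162476005 F [ 0.2 -0.  -0.9]
clamp frame -0.002 0.0561 truez 0.18835964504692979
tool shift units [-0.17 -5.72  0.04]
[-0.34 -0.04  0.64  1.9   0.02  1.27  0.53]
```

Emit:
play_rows([
  {"claw":0,"linear":[-0.3,-0.6,0],"rotation":[0,0,0]},
  {"claw":0,"linear":[-0.2,-0.8,0],"rotation":[0,0,0]},
  {"claw":0,"linear":[0,-0.9,0],"rotation":[0,0,0]},
  {"claw":0,"linear":[0,-0.9,0],"rotation":[0,0,0]},
  {"claw":0,"linear":[0,-0.9,0],"rotation":[0,0,0]},
  {"claw":0,"linear":[0,-0.9,0],"rotation":[0,0,0]},
  {"claw":0,"linear":[0,-0.5,0],"rotation":[0,0,0]},
  {"claw":0,"linear":[0,0,0],"rotation":[0,0,0]},
])

```text
time: 14.73
position: [0.4802, -0.3079, 0.1598]
tool_rot: [-0.177, 1.58, 0.196]
ft_force: [-0.4, 0.8, 0.0]
grip_width: 1.002
```

Emit:
play_rows([
  {"claw":0,"linear":[0,0,0],"rotation":[0.077,0,0]},
  {"claw":0,"linear":[0,0,0],"rotation":[0.077,0,0]},
  {"claw":0,"linear":[0,0,0],"rotation":[0.077,0,0]},
  {"claw":0,"linear":[0,0,0],"rotation":[0.077,0,0]},
  {"claw":0,"linear":[0,0,0],"rotation":[0.077,0,0]},
  {"claw":0,"linear":[0,0,0],"rotation":[0.077,0,0]},
  {"claw":0,"linear":[0,0,0],"rotation":[0.077,0,0]},
  {"claw":0,"linear":[0,0,0],"rotation":[0.077,0,0]},
  {"claw":0,"linear":[0,0,0],"rotation":[0.077,0,0]},
  {"claw":0,"linear":[0,0,0],"rotation":[0.077,0,0]},
])

```text
time: 15.57
position: [0.471, -0.297, 0.1448]
tool_rot: [0.794, 1.472, -0.795]
ft_force: [0.5, 0.6, 0.1]
grip_width: 1.0
```

```bash
python3 st.py 0 -.087 .164
```

```text
15.5667 [ 0.471  -0.297   0.1448] x [-0.042  0.023 -0.999] yaw z -58.1 w 0.9999697025677223 F [0.5 0.6 0.1]
clamp frame -0.0119 -0.0681 truez 0.1727830242043181
tool shift units [-0.81  0.18  0.84]
```

Emit:
play_rows([
  {"claw":0,"linear":[-0.6,0,0],"rotation":[0.04,-0.027,0.015]},
  {"claw":0,"linear":[0,0,0],"rotation":[0.075,0,0]},
  {"claw":0,"linear":[0,0,0],"rotation":[0.075,0,0]},
  {"claw":0,"linear":[0,0,0],"rotation":[0.022,0,0]},
  {"claw":0,"linear":[0,0,0],"rotation":[0,0,0]},
])

```text
time: 15.98
position: [0.4678, -0.2899, 0.1525]
tool_rot: [1.054, 1.311, -1.062]
ft_force: [-0.4, -0.0, 0.1]
grip_width: 1.0
```

```bash
python3 st.py 0 -.087 .14
```

```text
15.9833 [ 0.4678 -0.2899  0.1525] x [-0.012  0.003 -1.   ] yaw z -78.2 w 1.0003533511410574 F [-0.4 -0.   0.1]
clamp frame -0.0134 -0.0604 truez 0.1804532779425206
tool shift units [0.49 0.56 1.06]
```

Emit:
play_rows([
  {"claw":0,"linear":[0,0.5,0.6],"rotation":[0,-0.0034,0.007]},
  {"claw":0,"linear":[0,0.05,0.4],"rotation":[0,0,0]},
  {"claw":0,"linear":[0,0,0],"rotation":[0,0,0]},
  {"claw":0,"linear":[0,0,0],"rotation":[0,0,0]},
])

```text
time: 16.32
position: [0.4852, -0.3068, 0.1482]
tool_rot: [1.053, 1.311, -1.05]
ft_force: [-0.2, -0.2, -0.9]
grip_width: 0.997
```

```bash
python3 st.py 0 -.087 .06;python3 - <<'E'
from h import *
for n in("scene","top"):cv2.imwrite(f"pics/{n}8.png",get_image(n))
b=cv2.imread("pics/scene8.png")[140:270,310:420];a=cv2.imread("pics/top8.png")[130:230,380:490]
c=np.zeros((130,220,3),np.uint8);c[:,:110]=b;c[:100,110:]=a
cv2.imwrite("pics/c11.png",cv2.resize(np.clip(c*1.4,0,255).astype(np.uint8),None,fx=3.6,fy=3.6,interpolation=0))
E
```

```text
16.3167 [ 0.4852 -0.3068  0.1482] x [-0.005  0.006 -1.   ] yaw z -77.8 w 0.9970306888457782 F [-0.2 -0.2 -0.9]
clamp frame -0.0002 -0.0808 truez 0.1761754852089227
tool shift units [3.53 0.02 0.27]
```

View pics/c11.png

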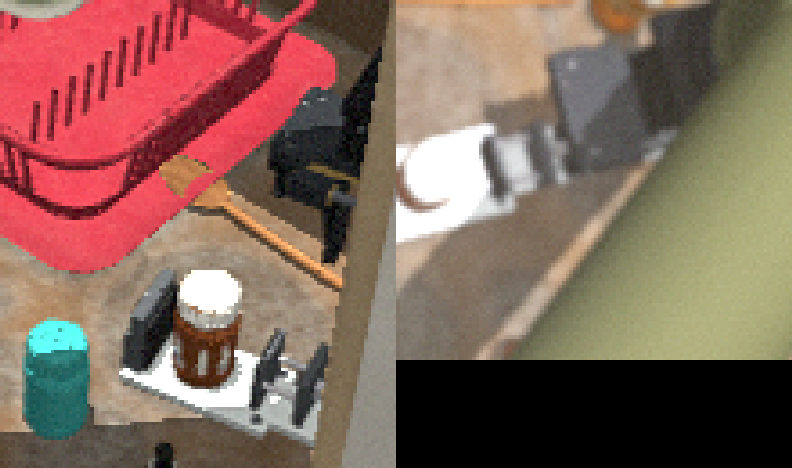

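Jar stands upright on the bed between the jaws (scene lid at about (368,221)), pad clear. The gripper is over the posts, so I descend with force checks.

Emit:
play_rows([
  {"claw":0,"linear":[0.4,0,0.24],"rotation":[0,0,0]},
  {"claw":0,"linear":[0.5,0,0],"rotation":[0,0,0]},
  {"claw":0,"linear":[0.5,0,0],"rotation":[0,0,0]},
  {"claw":0,"linear":[0.4,0,0],"rotation":[0,0,0]},
  {"claw":0,"linear":[0,0,0],"rotation":[0,0,0]},
])

```text
time: 16.83
position: [0.4854, -0.3106, 0.098]
tool_rot: [1.054, 1.313, -1.047]
ft_force: [-0.6, 0.3, -1.0]
grip_width: 1.002
```

```bash
python3 st.py 0 -.087 .06
```

```text
16.8333 [ 0.4854 -0.3106  0.098 ] x [-0.005  0.009 -1.   ] yaw z -77.7 w 1.0018462905651517 F [-0.6  0.3 -1. ]
clamp frame -0.0008 -0.0845 truez 0.12601118786590368
tool shift units [1.52 0.04 0.11]
```

Emit:
play_rows([
  {"claw":0,"linear":[0.3,0.03,0.08],"rotation":[0,0,0]},
  {"claw":0,"linear":[0.3,0,0],"rotation":[0,0,0]},
  {"claw":0,"linear":[0.3,0,0],"rotation":[0,0,0]},
  {"claw":0,"linear":[0.3,0,0],"rotation":[0,0,0]},
  {"claw":0,"linear":[0,0,0],"rotation":[0,0,0]},
])

```text
time: 17.25
position: [0.4857, -0.3118, 0.0636]
tool_rot: [1.054, 1.315, -1.048]
ft_force: [0.1, 0.2, -0.4]
grip_width: 1.002
```

```bash
python3 st.py 0 -.087 .06
```

```text
17.25 [ 0.4857 -0.3118  0.0636] x [-0.007  0.01  -1.   ] yaw z -77.7 w 1.0020596556020511 F [ 0.1  0.2 -0.4]
clamp frame -0.0008 -0.0857 truez 0.09157333213002283
tool shift units [0.14 0.03 0.05]
```

Emit:
play_rows([
  {"claw":0.42,"linear":[0,0,0],"rotation":[0,0,0]},
  {"claw":0.42,"linear":[0,0,0],"rotation":[0,0,0]},
  {"claw":0.42,"linear":[0,0,0],"rotation":[0,0,0]},
  {"claw":0.42,"linear":[0,0,0],"rotation":[0,0,0]},
  {"claw":0.42,"linear":[0,0,0],"rotation":[0,0,0]},
  {"claw":0.42,"linear":[0,0,0],"rotation":[0,0,0]},
  {"claw":0.42,"linear":[0,0,0],"rotation":[0,0,0]},
], newtons=5)

```text
time: 17.83
position: [0.4868, -0.3125, 0.0649]
tool_rot: [1.054, 1.313, -1.047]
ft_force: [-0.3, -0.2, -0.1]
grip_width: 0.606
```

```bash
python3 st.py 0 -.087 .06
```

```text
17.8333 [ 0.4868 -0.3125  0.0649] x [-0.005  0.009 -1.   ] yaw z -77.7 w 0.605790732108927 F [-0.3 -0.2 -0.1]
clamp frame 0.0002 -0.0867 truez 0.09286436106584053
tool shift units [ 0.19 -0.01  0.01]
```

Emit:
play_rows([
  {"claw":0.47,"linear":[0,0,0],"rotation":[0,0,0]},
  {"claw":0.49,"linear":[0,0,0],"rotation":[0,0,0]},
  {"claw":0.52,"linear":[0,0,0],"rotation":[0,0,0]},
  {"claw":0.52,"linear":[0,0,0],"rotation":[0,0,0]},
  {"claw":0.52,"linear":[0,0,0],"rotation":[0,0,0]},
  {"claw":0.52,"linear":[0,0,0],"rotation":[0,0,0]},
], newtons=20)

```text
time: 18.33
position: [0.4859, -0.3084, 0.0649]
tool_rot: [1.056, 1.321, -1.043]
ft_force: [-1.9, 2.6, 2.2]
grip_width: 0.489
```

```bash
python3 st.py 0 -.087 .06
```

```text
18.3333 [ 0.4859 -0.3084  0.0649] x [-0.008  0.016 -1.   ] yaw z -77.5 w 0.48890558235580944 F [-1.9  2.6  2.2]
clamp frame 0.0002 -0.0825 truez 0.09287415965562618
tool shift units [ 0.19 -0.01  0.18]
```

Emit:
play_rows([
  {"claw":0.58,"linear":[0,0,0],"rotation":[0,0,0]},
  {"claw":0.62,"linear":[0,0,0],"rotation":[0,0,0]},
  {"claw":0.66,"linear":[0,0,0],"rotation":[0,0,0]},
  {"claw":0.66,"linear":[0,0,0],"rotation":[0,0,0]},
  {"claw":0.66,"linear":[0,0,0],"rotation":[0,0,0]},
  {"claw":0.66,"linear":[0,0,0],"rotation":[0,0,0]},
])

```text
time: 18.83
position: [0.4845, -0.3025, 0.0648]
tool_rot: [1.06, 1.333, -1.038]
ft_force: [-2.0, 3.5, 2.3]
grip_width: 0.353
```

```bash
python3 st.py 0 -.087 .06; python3 - <<'E'
from h import *
cv2.imwrite("pics/scene9.png",get_image("scene"))
for k in(8,9):
    c=cv2.imread(f"pics/scene{k}.png")[225:262,355:405].max(2)
    print(k)
    for r in c: print(''.join('#' if x<60 else '+' if x<100 else '.' for x in r))
E
```

```text
18.8333 [ 0.4845 -0.3025  0.0648] x [-0.013  0.026 -1.   ] yaw z -77.3 w 0.3530804224314329 F [-2.   3.5  2.3]
clamp frame 0.0002 -0.0764 truez 0.09284462059859999
tool shift units [ 0.18 -0.    0.43]
8
####+...........................................++
###++...........................................++
###+#...............++..........+...............++
####++..............++..........................++
####++++...........+++..........................++
####+++++.........+++...........................++
######++++++++++++++++.........++.....+........+++
##+++##++++++++++++++..........++++............+++
##.++####+++++++++###.........+#+#.............+++
#+.++###++##+++++++#+........+#.+#.............+++
+..+++#######+###++#+........+++##.........+++.+++
.....+####+#####+++#+.......+#++##.........+##++++
...+.+####+.+###+.+#.......+#..##+........+###++++
...+++####+.+###+..#.......+#+###.........+###++++
...++#####..+###+.+#+......+++##.........+####++++
...+++####..+##+..+#.......######.......+#####++++
...++++##+..+##+++##......#######..++...+#####++++
....++##++..+##+++#+......####
[... 2178 characters left out ...]
.......+###........+####+++++++.+++++
+...................+##+.......+######++++++++++++
+++................+###.........+#####....++++++++
..++++..............##..........+####.......++++++
.....++++...........++..........####+.......++++++
######+++++.....................####........++++++
++#+##+++++++..................+###.........++++++
++++++++++++++++.........++....+###.........++++++
+++++++++++++#++++.......##+....+#.........+++++++
+++++++++++++++++++++....+++...............+++++++
+++++++++++++++++++++++......+++...........+++++++
+++++++++++++++++++++++++....++++++........+++++++
+++++++++++++++++++++++++++.+++++++++.....++++++++
+++++++++++++++++++++++++++++++++++++++....+++++++
```

Emit:
play_rows([
  {"claw":0.35,"linear":[0,0,0.1],"rotation":[0,-0.018,0.004]},
  {"claw":0.35,"linear":[0,0,0.1],"rotation":[0,0,0]},
  {"claw":0.35,"linear":[0,0,0],"rotation":[0,0,0]},
  {"claw":0.35,"linear":[0,0,0],"rotation":[0,0,0]},
  {"claw":0.35,"linear":[0,0,0],"rotation":[0,0,0]},
  {"claw":0.35,"linear":[0,0,0],"rotation":[0,0,0]},
])

```text
time: 19.38
position: [0.4869, -0.3117, 0.0651]
tool_rot: [1.044, 1.298, -1.048]
ft_force: [0.5, 0.3, 0.7]
grip_width: 0.636
```

```bash
cat > jaw.py <<'E'
from h import *
import sys,time
# sub-pixel shift of pad (left plate) and jaw plate (right) against scene8, by ECC-free template match upsampled x6
k=sys.argv[1];cv2.imwrite(f"pics/scene_{k}.png",get_image("scene"))
up=lambda im:cv2.resize(im[215:275,350:402],None,fx=6,fy=6,interpolation=cv2.INTER_CUBIC)
a=up(cv2.imread("pics/scene8.png"));b=up(cv2.imread(f"pics/scene_{k}.png"))
ax=np.array([239.,99.])/125 # up-px per mm along -y
for n,(u0,u1,v0,v1) in dict(pad=(378,389,232,256),plate=(391,401,234,261)).items():
    t=a[(v0-215)*6:(v1-215)*6,(u0-350)*6:(u1-350)*6]
    r=cv2.matchTemplate(b,t,cv2.TM_CCOEFF_NORMED)
    best=[]
    for mm in np.arange(-2,60,.25):
        x=int(round((u0-350)*6-ax[0]*mm));y=int(round((v0-215)*6-ax[1]*mm))
        w=r[max(y-3,0):y+4,max(x-1,0):x+2]
        if w.size:best.append((w.max(),mm))
    best.sort(reverse=True);print(n,best[:3])
E
python3 st.py 0 -.084 .06; python3 jaw.py r1
```

```text
19.3833 [ 0.4869 -0.3117  0.0651] x [ 0.003 -0.006 -1.   ] yaw z -77.5 w 0.6364913087393478 F [0.5 0.3 0.7]
clamp frame 0.0004 -0.0859 truez 0.09309156061077073
tool shift units [ 0.2  -0.02 -0.08]
pad [(np.float32(0.62017506), np.float64(13.75)), (np.float32(0.62017506), np.float64(13.5)), (np.float32(0.62017506), np.float64(13.25))]
plate [(np.float32(0.8388099), np.float64(13.25)), (np.float32(0.8388099), np.float64(13.0)), (np.float32(0.8388099), np.float64(12.75))]
```

Emit:
play_rows([
  {"claw":0.5,"linear":[0,0,0],"rotation":[0,0,0]},
  {"claw":0.55,"linear":[0,0,0],"rotation":[0,0,0]},
  {"claw":0.6,"linear":[0,0,0],"rotation":[0,0,0]},
  {"claw":0.66,"linear":[0,0,0],"rotation":[0,0,0]},
  {"claw":0.66,"linear":[0,0,0],"rotation":[0,0,0]},
  {"claw":0.66,"linear":[0,0,0],"rotation":[0,0,0]},
  {"claw":0.66,"linear":[0,0,0],"rotation":[0,0,0]},
  {"claw":0.66,"linear":[0,0,0],"rotation":[0,0,0]},
])

```text
time: 20.1
position: [0.4848, -0.3032, 0.0648]
tool_rot: [1.049, 1.316, -1.041]
ft_force: [-1.3, 1.3, 1.9]
grip_width: 0.357
```

```bash
python3 st.py 0 -.084 .06; python3 jaw.py s2; python3 - <<'E'
from h import *
c=cv2.imread(f"pics/scene_s2.png")[215:262,350:400]
for r in c.astype(int): print(''.join('#' if p.max()<60 else 'w' if p.min()>150 else 'b' if p[2]-p[0]>30 and p[1]<80 else '.' for p in r))
E
```

```text
20.1 [ 0.4848 -0.3032  0.0648] x [-0.004  0.01  -1.   ] yaw z -77.3 w 0.357218020163887 F [-1.3  1.3  1.9]
clamp frame 0.0002 -0.0772 truez 0.09283005298205005
tool shift units [ 0.19 -0.01  0.27]
pad [(np.float32(0.34614387), np.float64(26.75)), (np.float32(0.34614387), np.float64(26.5)), (np.float32(0.34614387), np.float64(26.25))]
plate [(np.float32(0.7739344), np.float64(25.75)), (np.float32(0.7739344), np.float64(25.5)), (np.float32(0.7739344), np.float64(25.25))]
.............wwwwwwwwww.........####...######.####
............wwwwwwwwwwww.......####.......###.####
...........wwwwwwwwwwwwww.......###.........######
.......#...wwwwwwwwwwwwwww...................b####
......####wwwwwwwwwwwwwwww....................####
......####wwwwwwwwwwwwwwwww...................####
.....####.wwwwwwwwwwwwwwww....................####
....#####.wwwwwwwwwwwwwwww......................##
....#####..wwwwwwwwwwwwwww........................
...######....wwwwwwwwwwww.........................
..#######......wwwwwwww...........................
..#######........ww.wwww..........................
.#######b#....
[... 1070 characters left out ...]
wwwww...###..wwwwwww.#####...........
.......wwwwwwwwwwwwww.##..wwwwwww.####............
.........w............#..........#####............
.................................####.............
.................................####.............
...####.##.......................###..............
........##.#.....................##..............b
.................................................b
..............................##..................
..................................................
..................................................
.................................................b
...................................#..............
................................................bb
```

Emit:
play_rows([
  {"claw":0.35,"linear":[0,0,0.1],"rotation":[0,-0.007,0]},
  {"claw":0.35,"linear":[0,0,0.1],"rotation":[0,0,0]},
  {"claw":0.35,"linear":[0,0,0],"rotation":[0,0,0]},
  {"claw":0.35,"linear":[0,0,0],"rotation":[0,0,0]},
  {"claw":0.35,"linear":[0,0,0],"rotation":[0,0,0]},
  {"claw":0.35,"linear":[0,0,0],"rotation":[0,0,0]},
])

```text
time: 20.65
position: [0.4865, -0.3109, 0.0649]
tool_rot: [1.041, 1.302, -1.048]
ft_force: [0.9, 0.2, 0.9]
grip_width: 0.633
```

```bash
python3 st.py 0 -.084 .06; python3 jaw.py r2
```

```text
20.65 [ 0.4865 -0.3109  0.0649] x [ 0.    -0.006 -1.   ] yaw z -77.4 w 0.6334801288876776 F [0.9 0.2 0.9]
clamp frame 0.0002 -0.0851 truez 0.09289852961710558
tool shift units [ 0.2  -0.01 -0.04]
pad [(np.float32(0.3613726), np.float64(25.75)), (np.float32(0.3613726), np.float64(25.5)), (np.float32(0.3601791), np.float64(26.75))]
plate [(np.float32(0.7801724), np.float64(25.25)), (np.float32(0.7801724), np.float64(25.0)), (np.float32(0.7801724), np.float64(24.75))]
```

Emit:
play_rows([
  {"claw":0.5,"linear":[0,0,0],"rotation":[0,0,0]},
  {"claw":0.54,"linear":[0,0,0],"rotation":[0,0,0]},
  {"claw":0.58,"linear":[0,0,0],"rotation":[0,0,0]},
  {"claw":0.62,"linear":[0,0,0],"rotation":[0,0,0]},
  {"claw":0.66,"linear":[0,0,0],"rotation":[0,0,0]},
  {"claw":0.66,"linear":[0,0,0],"rotation":[0,0,0]},
  {"claw":0.66,"linear":[0,0,0],"rotation":[0,0,0]},
  {"claw":0.66,"linear":[0,0,0],"rotation":[0,0,0]},
])

```text
time: 21.37
position: [0.4848, -0.3033, 0.0646]
tool_rot: [1.045, 1.317, -1.042]
ft_force: [-1.3, 1.6, 1.2]
grip_width: 0.354
```

```bash
python3 st.py 0 -.084 .06; python3 jaw.py s3; cat > ascii.py <<'E'
from h import *
import sys
c=cv2.imread(f"pics/scene_{sys.argv[1]}.png")[212:255,345:398]
for r in c.astype(int): print(''.join('#' if p.max()<60 else 'w' if p.min()>150 else 'b' if p[2]-p[0]>30 and p[1]<80 else '.' for p in r))
E
python3 ascii.py s3
```

```text
21.3667 [ 0.4848 -0.3033  0.0646] x [-0.006  0.008 -1.   ] yaw z -77.1 w 0.3539104913529843 F [-1.3  1.6  1.2]
clamp frame 0.0002 -0.0773 truez 0.09263825856567223
tool shift units [ 0.18 -0.01  0.27]
pad [(np.float32(0.77069044), np.float64(2.25)), (np.float32(0.77069044), np.float64(2.0)), (np.float32(0.77069044), np.float64(1.75))]
plate [(np.float32(0.7528812), np.float64(37.75)), (np.float32(0.7528812), np.float64(37.5)), (np.float32(0.7528812), np.float64(37.25))]
.....................................####.....#b.....
.....................................######.....bb...
..............wwwwwwwwwww............########...##b.b
.............wwwwwwwwwwwww...........####...#####.###
.............wwwwwwwwwwwwww.........####......####.##
............wwwwwwwwwwwwwwww.........###.........#.##
............wwwwwwwwwwwwwwww......................b##
............wwwwwwwwwwwwwwwww......................##
..........#.wwwwwwwwwwwwwwww.......................##
..........#..wwwwwwwwwwwwwww.......................##
.........##...wwwwwwwwwwwwww.........................
.........##....wwwwwwwwwww.....
[... 996 characters left out ...]
.####..www####bbb..######.w.......#####.........#...
ww.....wwww.####bbb#######......ww.#####.............
wwwwwwwwwwww.###############.......####..............
..wwwwwwwwwww...###########..ww....#####.............
....wwwwwwwwwwww..##...###...wwwww.###.#.............
.......wwwwwwwwwwww.ww.###..wwwwww.#####.............
.........wwwwwwwwwwwwww.#...wwwwww.####..............
............wwwwwwwwwww.......wwww.###...............
..................................####...............
..................................###................
..................................###................
.##.....#.####.#.....................................
..#..........####.#..................................
```

Emit:
play_rows([
  {"claw":0.35,"linear":[0,0,0.1],"rotation":[0,-0.007,0]},
  {"claw":0.35,"linear":[0,0,0.1],"rotation":[0,0,0]},
  {"claw":0.35,"linear":[0,0,0],"rotation":[0,0,0]},
  {"claw":0.35,"linear":[0,0,0],"rotation":[0,0,0]},
  {"claw":0.35,"linear":[0,0,0],"rotation":[0,0,0]},
  {"claw":0.35,"linear":[0,0,0],"rotation":[0,0,0]},
])

```text
time: 21.92
position: [0.4866, -0.3112, 0.0647]
tool_rot: [1.037, 1.302, -1.049]
ft_force: [-0.5, 1.0, -0.2]
grip_width: 0.636
```

Emit:
play_rows([
  {"claw":0.5,"linear":[0,0,0],"rotation":[0,0,0]},
  {"claw":0.54,"linear":[0,0,0],"rotation":[0,0,0]},
  {"claw":0.58,"linear":[0,0,0],"rotation":[0,0,0]},
  {"claw":0.6,"linear":[0,0,0],"rotation":[0,0,0]},
  {"claw":0.62,"linear":[0,0,0],"rotation":[0,0,0]},
  {"claw":0.65,"linear":[0,0,0],"rotation":[0,0,0]},
  {"claw":0.65,"linear":[0,0,0],"rotation":[0,0,0]},
  {"claw":0.65,"linear":[0,0,0],"rotation":[0,0,0]},
], newtons=25)

```text
time: 22.58
position: [0.4847, -0.3037, 0.0644]
tool_rot: [1.042, 1.318, -1.043]
ft_force: [-2.1, 1.5, 1.1]
grip_width: 0.358
```

```bash
python3 st.py 0 -.084 .06; python3 jaw.py s4;python3 ascii.py s4
```

```text
22.5833 [ 0.4847 -0.3037  0.0644] x [-0.008  0.006 -1.   ] yaw z -77.1 w 0.35843065266179436 F [-2.1  1.5  1.1]
clamp frame 0.0 -0.0776 truez 0.09239711061532674
tool shift units [ 0.17 -0.    0.26]
pad [(np.float32(0.5462694), np.float64(13.25)), (np.float32(0.5462694), np.float64(13.0)), (np.float32(0.5462694), np.float64(12.75))]
plate [(np.float32(0.5796621), np.float64(49.75)), (np.float32(0.5796621), np.float64(49.5)), (np.float32(0.5796621), np.float64(49.25))]
.....................................####.#...#b.....
.....................ww..............#####......bb...
..............wwwwwwwwwww............########..###b.b
.............wwwwwwwwwwwww...........####...####..###
............wwwwwwwwwwwwww..........#####.....####.##
...........wwwwwwwwwwwwwwww..........###.........####
...........wwwwwwwwwwwwwwwww.......................##
...........wwwwwwwwwwwwwwwww......................b##
............wwwwwwwwwwwwwww........................##
............wwwwwwwwwwwwwww........................##
.........#....wwwwwwwwwwww...........................
.........#.....wwwwwwwwww........
[... 994 characters left out ...]
.####..ww.b###bb..##b###.....w.####............##...
ww.....wwww.#####bb########....#####..............#..
wwwwwwwwwww..########b#####....###.#.................
..wwwwwwwwwwww..##########...ww###...................
.....wwwwwwwwwww......###...ww.###....www............
.......wwwwwwwwwwwwwww.##...ww.####...www............
.........wwwwwwwwwwwww.#...www.###...................
............wwwwwwwwww........####...................
..............................###....................
...............................#.....................
.....................................................
.##.....#####.#......................................
.............####....................................
```

Emit:
play_rows([
  {"claw":0.65,"linear":[0,0,0],"rotation":[0,0,0]},
  {"claw":0.65,"linear":[0,0,0],"rotation":[0,0,0]},
  {"claw":0.65,"linear":[0,0,0],"rotation":[0,0,0]},
  {"claw":0.65,"linear":[0,0,0],"rotation":[0,0,0]},
  {"claw":0.65,"linear":[0,0,0],"rotation":[0,0,0]},
])

```text
time: 23.05
position: [0.4847, -0.3035, 0.0644]
tool_rot: [1.043, 1.318, -1.043]
ft_force: [-0.4, -0.8, 0.1]
grip_width: 0.358
```

```bash
python3 st.py 0 -.084 .06; python3 jaw.py s5; python3 - <<'E'
from h import *
L=lambda k:cv2.resize(cv2.imread(f"pics/scene_{k}.png")[200:280,340:410],None,fx=6,fy=6,interpolation=2)
def sh(k1,k2,u0,u1,v0,v1):
    a,b=L(k1),L(k2);t=a[(v0-200)*6:(v1-200)*6,(u0-340)*6:(u1-340)*6]
    x,y=(u0-340)*6,(v0-200)*6;m=60
    r=cv2.matchTemplate(b[max(y-m,0):y+m+t.shape[0],max(x-m,0):x+m+t.shape[1]],t,cv2.TM_CCOEFF_NORMED)
    _,s,_,p=cv2.minMaxLoc(r);d=(np.array(p)-[x-max(x-m,0),y-max(y-m,0)])/6;return round(s,2),d.round(2),"mm",round(-(d[0]*6*239+d[1]*6*99)/125/((239/125)**2+(99/125)**2),1)
for a,b in(("s2","s3"),("s3","s4"),("s4","s5")):
    o={"s2":4,"s3":0,"s4":-1}[a]
    print(a,b,"lid",sh(a,b,356+o,375+o,213,226),"pad",sh(a,b,368+o,378+o,236,250),"plate",sh(a,b,378+(o if o!=-1 else -3),387+(o if o!=-1 else -3),236,250))
for n in("spice","turq"):pass
s0=cv2.imread("pics/scene0.png");s5=cv2.imread("pics/scene_s5.png")
print("neighbours diff",[cv2.matchTemplate(s5[v-12:v+34,u-20:u+20],s0[v-6:v+28,u-13:u+13],5).max().round(2) for u,v in((229,165),(279,185))],[cv2.minMaxLoc(cv2.matchTemplate(s5[v-12:v+34,u-20:u+20],s0[v-6:v+28,u-13:u+13],5))[3] for u,v in((229,165),(279,185))],"nominal (7,6)")
E
```

```text
23.05 [ 0.4847 -0.3035  0.0644] x [-0.008  0.006 -1.   ] yaw z -77.1 w 0.35771535649676556 F [-0.4 -0.8  0.1]
clamp frame 0.0001 -0.0774 truez 0.09238799423528198
tool shift units [ 0.17 -0.    0.26]
pad [(np.float32(0.53648806), np.float64(13.75)), (np.float32(0.53648806), np.float64(13.5)), (np.float32(0.53648806), np.float64(13.25))]
plate [(np.float32(0.564479), np.float64(49.75)), (np.float32(0.564479), np.float64(49.5)), (np.float32(0.564479), np.float64(49.25))]
s2 s3 lid (0.98, array([-3.17, -1.33]), 'mm', np.float64(10.0)) pad (0.95, array([-3.17, -1.17]), 'mm', np.float64(9.8)) plate (0.97, array([-4.  , -1.67]), 'mm', np.float64(12.6))
s3 s4 lid (0.98, array([-0.67, -0.17]), 'mm', np.float64(2.0)) pad (0.78, array([-1.33, -0.5 ]), 'mm', np.float64(4.1)) plate (0.76, array([-3.5 , -1.33]), 'mm', np.float64(10.9))
s4 s5 lid (1.0, array([0., 0.]), 'mm', np.float64(-0.0)) pad (0.99, array([0., 0.]), 'mm', np.float64(-0.0)) plate (0.98, array([-0.17,  0.  ]), 'mm', np.float64(0.4))
neighbours diff [np.float32(0.33), np.float32(0.99)] [(8, 6), (7, 6)] nominal (7,6)
```

```bash
python3 -c "
from bench import close_job
print(close_job())"
```

```text
the job is handed in; nothing more can be done
None
```

The jar is standing on the clamp bed, clamped against the fixed jaw, and I handed the job in at about 23 s with the gripper still holding the trigger squeezed.

**What I did:** I picked up the white-lidded brown jar and set it upright between the jaws. I let go of it and backed away, then gave the trigger four full strokes, moving the jaw by the trigger only.

**Last checks:**
- **Trigger:** the opening over the posts is about 31 mm, so it is fully squeezed, at a grip of 25 N. The force on the wrist is near zero.
- **Pad:** it is pushed in about 10–12 mm. I worked this out from how far the jaw plate advanced (about 49 mm) against how far the jar and pad moved. On the last stroke, tracking the pad gave about 7 mm of push-in and tracking the jar lid gave about 10 mm. Either way the total is within 4–20 mm.
- **Jar:** it slid about 12 mm and then stopped moving. The last two pictures showed no shift.
- **Neighbours:** the spice jar is unmoved (image match 0.99). The shaker check was inconclusive (match 0.33, perhaps because the arm was in that view), but nothing went near it.

**What went wrong or disagreed:**
- **First grasp:** it slipped off the lid and tipped the jar briefly. The fingertips are about 28 mm higher than the arm reports; allowing for that fixed it, and the jar stood back where it had been.
- **Placing:** the jar was pressed onto the bed with about 38 N for a moment before I backed off and let go.

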